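Stand the sticker layout chart up on its kickstand

ROBOT

A 7-joint arm with a two-finger parallel gripper is mounted at the origin on the work surface. World frame = base frame: x ahead of the robot, y to its left, z up, the work surface at z = 0. Lengths are in m, angles in degrees, forces in N, time in s.
With the tool pointing down it reaches from about 0.425 to 0.95 m from the base axis. Payload 4.7 kg.
Tool frame: the origin (TCP) lies midway between the tips of the shut fingers; the grasp point (between the pads) lies 19 mm behind it; y points along the fingers, x is the direction in which the jaws open and shut, and the axes are right-handed (so a half turn about y gives the same grasp; the last joint's range is limited). The gripper opens to 87 mm and grips with 3 to 60 N. Pads are 19 mm wide; open, the fingers measure 117 mm over their backs; the gripper's body (75 mm by 190 mm) begins 51 mm behind the grasp point.
Start: joints at [64.578, 26.849, -2.785, 87.806, 1.381, 65.374, -4.715], TCP at [0.272, -0.618, 0.223] pointing down, gripper open.
Joint ranges: [-148.3, 148.3], [-19.14, 114.17], [-79.39, 73.82], [5.75, 140.21], [-59.74, 239.74], [12.07, 113.84], [-152.46, 152.46]. Speed limits (degrees/s): [147.25, 147.25, 180, 180, 180, 180, 180].

INTERFACE

Orientations are given as a 3x3 rotation matrix whose columns are the frame's x, y, z axes.
In Python, from station import robot gives the robot as it stands.
- The arm moves only by the tool send_rows, never from a script. Its argument "increments" is a list of rows, each a list of 6 numbers: the shift along the tool's x, y, z normalised to -1 to 1, where 1 is 0.5 m, then the turn, a rotation vector about the tool's x, y, z normalised to -1 to 1, where 1 is 180 degrees. In form: [[dx, dy, dz, rx, ry, rz], ...]. A call has 1 to 8 rows; each row is the pose to reach, as a shift and turn from the pose commanded when the call began, along the tool's axes at that moment, turning the shorter way round; what a row does not reach only later rows make up. A row lasts 1/8 s, in which the tool goes at most 62.5 mm and 10.7 degrees, less where a joint would pass 70% of its speed; a pose out of reach is approached as far as the arm can. A call with a number of a shift or a turn outside -1 to 1 is refused whole. A call with a gripper value outside its range is refused whole. "fingers" is the opening, from 0 (shut) to 1 (fully open), set as the call begins (left out, the last holds). The fingers move at their own pace and stop on an object; "grip_force" is the grip in N (left out, the last holds). Time passes only in rows, so rows that repeat a pose let the fingers close. It gives the time, the measured TCP pose, the force and the opening at its end, in the units of the state.
- robot.get_obs(): the state, without advancing time (a new reading comes with each control period).
- robot.capture(name): name is "side" or "top" or "wrist"; returns a dict with "image" (384x512x3 uint8, red, green, blue), "mtx" (3x3 intrinsics, pixels), "extrinsics" (4x4, takes a point from world to camera coordinates); the wrist camera has in their place "hand_eye" (4x4, takes a point from camera to tool coordinates, whose origin is the TCP and whose axes are the tool frame's). Camera axes: x right, y down, z forward; pixel columns grow to the right and rows downward; lengths in m; the calibration is good to about 2 mm. A picture is of the moment at which its call begins: read the wrist's pose just before it. There is no depth.
- robot.sign_off(): hands the job in, once; it reports no verdict.
Trained networks look in a picture, given as the dict that the camera call returned (one of the last four; its "shot" number tells which), for a name from the list of things; names that differ only in an ending like _2 or _b are one class to them, and where a whole thing is asked for, a point or a joint stands for the part that bears it (a point fixed in the world has none). Each returns a list of dicts, best first, with "confidence" (0 to 1); they miss things now and then, are a little off and sometimes report something else, mostly with a low value. They report only what shows in the picture. A call takes as long as a camera call. They do not tell look-alikes from the thing itself.
- robot.spot_in(picture, thing): "extent" ([left, top, right, bottom] in pixels, round what is visible of it).
- robot.mark_of(picture, thing): "centre" ([row, column] in pixels: a listed point, or the origin of a listed thing).
The state is a dict: "time": time; "q": joint angles; "joint_vel": joint speeds; "joint_torque": joint torques, N m; "tool_pos": TCP position; "orientation": TCP orientation; "contact_force": force on the tool from outside, world axes, zero at the start; "moment": the same for the moment, N m; "width": opening from 0.0 (shut) to 1.0 (fully open).
Only numpy, scipy, OpenCV 4.12 (cv2) and the standard library are available. Lean on these libraries where they do the work, as an engineer would, in place of code of your own. Each camera call takes 0.05 s, during which the arm holds its last target.

TASK

The sticker chart has been drying on its face under the dark wooden pressing bar. First lay the bar flat in the clear tray, unfold the blue leg on the chart's back until it stops, then lift the chart (it has a wire handle) and gently stand it on the grey mat, leaning back on its leg, with its bottom edge on and along the white line, centred, and its face looking over the mat's blue edge. Do not shift or knock over the glue stick, the pen pot, the cardboard roll core or the paste jar.

Things in the scene. Friction and masses are not known exactly. Their poses are not given: they have to be found in the camera images.
- chart: White board 150 x 150 x 10 mm, 0.26 kg with its leg, lying face down (coloured squares below, tan back up). Origin: centre of the face; +x to its top edge (wire handle), +y along its width, +z out of its back (up while it lies). Two wooden battens on the back run along x at y = +-66 mm (12 mm wide, tops at z = 19.5 mm).
- chart_bar (a point): Middle of the steel wire handle's cross bar, at x = 117, y = 0, z = 14 mm in the chart frame. Round bar, 10 mm diameter, 90 mm along chart y, 42 mm beyond the top edge. Pinched there and raised in an arc about its bottom edge, the chart pivots in the grip and stands up, face towards where its top pointed. Gripped with 25 N it keeps its lean when carried; lightly gripped it may slip.
- chart_bottom (a point): Middle of the lower rear edge, x = -75, y = 0, z = 10 mm in the chart frame. With the leg fully open the chart stands stably on this edge and the leg's foot, its x axis leaning back 15 degrees from vertical towards the leg; the handle bar is then 184 mm above the surface stood on and 54 mm behind this edge.
- chart_leg (a joint): Angle of the blue leg from the chart's back: 0 folded flat, 0.785 rad fully open at its stop. Stiff hinge (0.04 N m): it stays where it is left. The hinge axis lies along chart y through point leg_hinge; opening swings the foot away from the back (upwards while the chart lies face down).
- leg_hinge (a point): Hinge axis of the leg, at x = 35, y = 0, z = 13.5 mm in the chart frame.
- leg_foot (a point): Axis of the leg's round black foot (10 mm diameter), 116 mm from the hinge. The leg is a blue strip 30 mm wide (chart y), 6 mm thick; folded it lies 0.5 mm above the back, its foot 6 mm past the chart's bottom edge. Beside the foot a black rubber grip block, 30 mm wide, 16 mm long, centred 106 mm from the hinge, rises 9 mm above the leg's mid-plane: pinch it by its sides from above.
- press_bar: Dark wooden bar, 30 (x) x 150 (y) x 24 mm (z), 0.15 kg, lying across the battens over the leg. Origin: centre of its underside; y along its length.
- press_bar_center (a point): Centre of the pressing bar, 12 mm above its underside.
- tray: Clear plastic open tray fixed to the table, outside 210 (x) x 120 (y) x 30 mm high, walls and floor 4 mm. Origin: centre of its underside.
- mat: Grey mat fixed to the table, 170 (x) x 190 (y) x 3 mm thick. Origin: centre of its underside; +x towards its blue edge stripe, y along the white line.
- mat_line (a point): Middle of the white line, on the mat's top, 45 mm from the mat's centre towards the blue edge; the line is 150 mm long along mat y.
- glue_stick: Orange glue stick standing upright, 28 mm diameter, 94 mm high. Origin: centre of its underside.
- pot: Green open pen pot, 54 mm diameter at the rim, 65 mm high. Origin: centre of its underside.
- cores: Tan cardboard roll core, a ring standing on its end, 86 mm outer diameter, 50 mm high. Origin: centre of its underside.
- jar: White paste jar with a yellow cap, 48 mm diameter, 62 mm high. Origin: centre of its underside.
Not all that is in view belongs to the job. Of the things like the press_bar, leave any that is purple or yellow; of the rest the larger one is meant.

How it is judged (in metres and radians):
On the way, in this order (a step that is already met when the one before it is completed fails the run):
1. the pressing bar lies flat in the tray (z of press_bar_center in the frame of tray below 0.026 m and x of press_bar_center in the frame of tray between -0.09 and 0.09 m and y of press_bar_center in the frame of tray between -0.05 and 0.05 m), for 0.2 s.
2. the leg is unfolded to its stop (above 0.70 rad) (value of joint chart_leg above 0.7 rad), for 0.2 s.
At the end, for the whole second after the job is handed in: Bar at rest flat in the tray. Leg open over 0.70 rad; chart at rest on the mat on bottom edge and foot, leaning back 7 to 24 degrees; middle of its bottom edge within 25 mm of the white line's middle, edge within 0.2 rad of the line, foot in the mat's half away from the blue edge (all of step 1 and linear speed of each of press_bar, chart below 0.02 m/s and value of joint chart_leg above 0.7 rad and angle between chart's own x axis and vertical between 0.12 and 0.42 rad and horizontal distance between chart_bottom and mat_line below 0.025 m and angle between the y axis of chart and the y axis of mat, either way round below 0.2 rad and x of leg_foot in the frame of mat below 0 m and z of leg_foot in the frame of mat below 0.014 m and z of chart_bottom in the frame of mat below 0.01 m and angular speed of chart below 0.1 rad/s); the robot touches nothing.
It fails at once if the glue stick is shifted by more than 20 mm or knocked over (distance of glue_stick from where it was at the start of the episode above 0.02 m or angle between glue_stick's own z axis and vertical above 0.35 rad).
It fails at once if the pen pot is shifted by more than 20 mm or knocked over (distance of pot from where it was at the start of the episode above 0.02 m or angle between pot's own z axis and vertical above 0.35 rad).
It fails at once if the cardboard roll core is shifted by more than 20 mm or knocked over (distance of cores from where it was at the start of the episode above 0.02 m or angle between cores's own z axis and vertical above 0.35 rad).
It fails at once if the paste jar is shifted by more than 20 mm or knocked over (distance of jar from where it was at the start of the episode above 0.02 m or angle between jar's own z axis and vertical above 0.35 rad).
It fails at once if the chart is banged down on the mat (more than 40 N) (contact force between chart and mat above 40 N).
It also fails if it takes over 72 s, if anything falls off the work surface, if the arm or the gripper's body presses on something with over 40 N, if the wrist force passes 120 N, or if a joint passes its speed limit or range.

## Working session

There is one attempt and no reset: what is moved stays moved. The work goes in short steps, Python scripts to look and compute and a tool call to move; the robot and the scene stay as the last step left them, time stands still between calls to the robot, and variables do not carry over. Pictures are saved under pics/ and viewed, and the job is handed in when it is done.

Besides the shell and the picture viewer there is one more tool, called after "Emit:" as a command line: name --pt "numbers of a row" for each row, then --argument value for the rest. send_rows: Moves the arm, as the interface text tells. Its arguments: {"type":"object","properties":{"increments":{"type":"array"},"fingers":{"type":"number"},"grip_force":{"type":"number"}},"required":["increments"]}

```bash
mkdir -p pics; ls; python3 - <<'E'
from station import robot
import cv2,numpy as np
o=robot.get_obs(); print({k:np.round(v,3).tolist() for k,v in o.items()})
for n in ["top","side","wrist"]:
    p=robot.capture(n)
    cv2.imwrite(f"pics/{n}0.png",cv2.resize(p["image"][:,:,::-1],(800,600),interpolation=cv2.INTER_CUBIC))
    print(n,{k:np.round(v,3).tolist() for k,v in p.items() if k!="image"})
    if n!="wrist":
        for t in ["chart","chart_bar","chart_bottom","leg_hinge","leg_foot","press_bar","press_bar_center","tray","mat","mat_line","glue_stick","pot","cores","jar"]:
            print(t,[(np.round(d["centre"]).tolist(),round(d["confidence"],2)) for d in robot.mark_of(p,t)][:4])
E
```

```text
pics
{'time': 0.0, 'q': [64.577, 26.896, -2.786, 87.874, 1.38, 65.374, -4.714], 'joint_vel': [0.141, 0.057, 0.017, 0.016, 0.134, -0.035, -0.032], 'joint_torque': [0.001, -50.798, -0.081, -23.615, -0.061, 0.038, 0.0], 'tool_pos': [0.272, -0.617, 0.222], 'orientation': [[0.403, -0.001, 0.915], [-0.915, 0.002, 0.403], [-0.002, -1.0, -0.0]], 'contact_force': [-0.084, 0.432, -0.499], 'moment': [-0.037, 0.037, 0.044], 'width': 0.999}
top {'mtx': [[429.213, 0.0, 257.785], [0.0, 429.213, 182.468], [0.0, 0.0, 1.0]], 'extrinsics': [[0.145, -0.989, 0.003, -0.077], [-0.967, -0.143, -0.209, 0.522], [0.207, 0.028, -0.978, 1.265], [0.0, 0.0, 0.0, 1.0]], 'shot': 1}
chart [([184.0, 250.0], 0.74), ([183.0, 252.0], 0.72)]
chart_bar [([153.0, 272.0], 0.67), ([212.0, 366.0], 0.4)]
chart_bottom [([142.0, 186.0], 0.68), ([202.0, 243.0], 0.67)]
leg_hinge [([173.0, 258.0], 0.82)]
leg_foot [([203.0, 242.0], 0.78)]
press_bar [([205.0, 241.0], 0.63), ([144.0, 325.0], 0.56), ([183.0, 254.0], 0.55), ([250.0, 292.0], 0.5)]
press_bar_center [([184.0, 252.0], 0.94), ([145.0, 320.0], 0.76), ([246.0, 285.0], 0.6), ([1
[... 803 characters left out ...]
0], 0.98), ([226.0, 160.0], 0.91), ([180.0, 322.0], 0.87), ([203.0, 253.0], 0.8)]
press_bar_center [([200.0, 250.0], 0.89), ([145.0, 214.0], 0.88), ([226.0, 161.0], 0.7), ([123.0, 285.0], 0.67)]
tray []
mat [([317.0, 226.0], 0.68)]
mat_line [([307.0, 208.0], 0.84)]
glue_stick [([236.0, 216.0], 0.82)]
pot [([176.0, 269.0], 0.92)]
cores [([380.0, 274.0], 0.63), ([306.0, 210.0], 0.38)]
jar [([203.0, 252.0], 0.63), ([185.0, 214.0], 0.59), ([272.0, 183.0], 0.56), ([217.0, 272.0], 0.22)]
wrist {'mtx': [[273.795, 0.0, 255.334], [0.0, 273.795, 193.402], [0.0, 0.0, 1.0]], 'hand_eye': [[1.0, 0.0, -0.0, -0.0], [0.001, -0.25, 0.968, -0.162], [0.0, -0.968, -0.25, 0.069], [0.0, 0.0, 0.0, 1.0]], 'shot': 3}
```

View pics/top0.png

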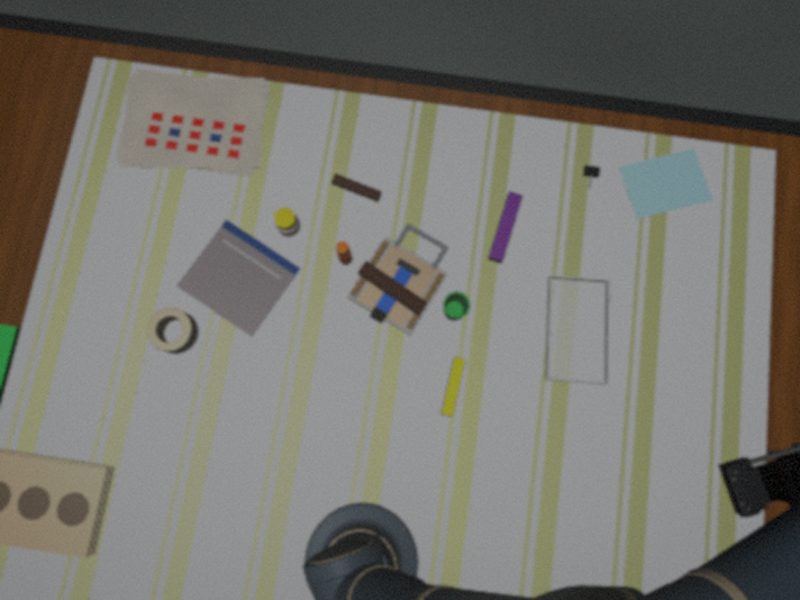

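View pics/side0.png

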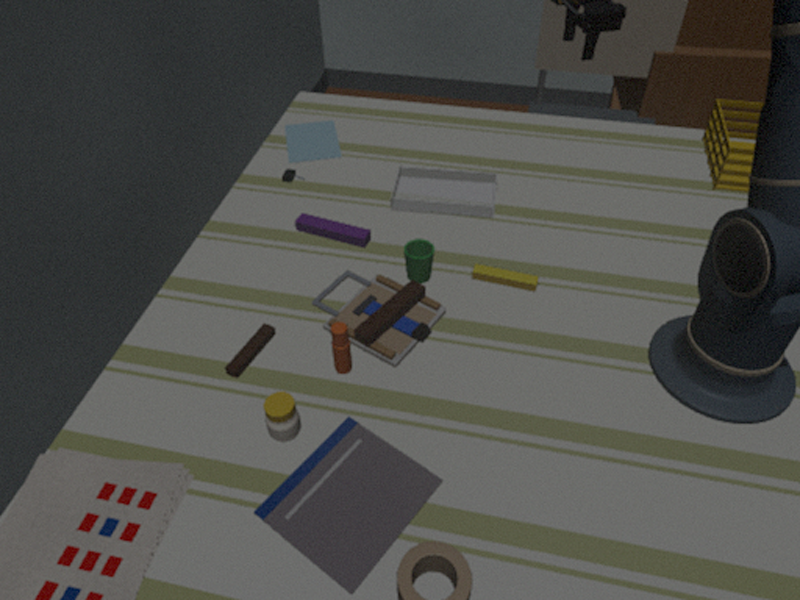

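View pics/wrist0.png

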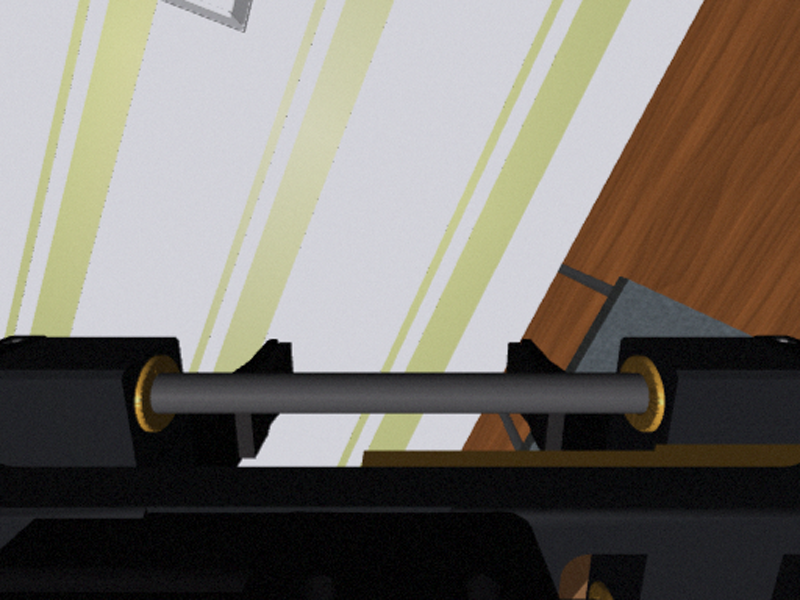

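```bash
cat > H.py <<'E'
from station import robot
import cv2,numpy as np
from scipy.spatial.transform import Rotation as Ro
def cam(p,o=None):
    if "extrinsics" in p: E=np.array(p["extrinsics"])
    else:
        T=np.eye(4);T[:3,:3]=o["orientation"];T[:3,3]=o["tool_pos"]
        E=np.linalg.inv(T@np.array(p["hand_eye"]))
    return np.array(p["mtx"]),E
def ray(p,uv,z,o=None):
    K,E=cam(p,o);C=np.linalg.inv(E)
    d=C[:3,:3]@np.linalg.inv(K)@np.array([uv[0],uv[1],1.]);c=C[:3,3]
    return c+d*(z-c[2])/d[2]
def proj(p,X,o=None):
    K,E=cam(p,o);x=E[:3,:3]@np.asarray(X,float)+E[:3,3];x=K@x;return x[:2]/x[2]
def save(p,name,crop=None,s=None):
    im=p["image"][:,:,::-1]
    if crop: l,t,r,b=crop; im=im[t:b,l:r]
    s=s or min(800/im.shape[1],600/im.shape[0])
    cv2.imwrite("pics/"+name+".png",cv2.resize(im,None,fx=s,fy=s,interpolation=cv2.INTER_CUBIC))
def Rdown(a): # tool pointing down, jaw axis (x) at yaw a deg
    a=np.radians(a);x=np.array([np.cos(a),np.sin(a),0]);y=np.array([0,0,-1.]);return np.stack([x,y,np.cross(x,y)],1)
def inc(pos,R,o=None):
    o=o or robot.get_obs();R0=np.array(o["orientation"])
    d=R0.T@(np.array(pos)-o["tool_pos"]); r=Ro.from_matrix(R0.T@R).as_rotvec(degrees=True)
    print("inc",np.round(np.r_[d/0.5,r/180],4).tolist(),"mm",np.round(d*1e3).tolist(),"deg",np.round(r,1).tolist())
E
python3 - <<'E'
from H import *
P=robot.capture("top")
def a(n,u,v,z): 
    X=ray(P,(u*.64,v*.64),z);print(n,np.round(X,3).tolist(),round(np.hypot(X[0],X[1]),3));return X
a("bar",393,287,.0315);a("foot",378,314,.014);a("handleL",409,228,.014);a("handleR",447,247,.014)
a("trayTL",549,277,.03);a("trayTR",608,283,.03);a("trayBL",547,381,.03);a("trayBR",606,383,.03)
a("matT",226,221,.003);a("matR",299,270,.003);a("matB",253,334,.003);a("matL",178,286,.003)
a("lineL",222,240,.003);a("lineR",279,278,.003)
a("glue",343,246,.094);a("pot",456,299,.065);a("core",174,325,.05);a("jar",285,215,.062);a("bar2",356,187,.02)
save(P,"top1",(150,110,330,250));
print(P["extrinsics"][2])
E
```

```text
bar [0.526, 0.019, 0.032] 0.526
foot [0.47, 0.041, 0.014] 0.472
handleL [0.658, 0.005, 0.014] 0.658
handleR [0.629, -0.078, 0.014] 0.634
trayTL [0.592, -0.289, 0.03] 0.659
trayTR [0.597, -0.408, 0.03] 0.723
trayBL [0.385, -0.306, 0.03] 0.491
trayBR [0.398, -0.42, 0.03] 0.578
matT [0.62, 0.386, 0.003] 0.731
matR [0.539, 0.217, 0.003] 0.581
matB [0.395, 0.285, 0.003] 0.487
matL [0.47, 0.456, 0.003] 0.655
lineL [0.579, 0.386, 0.003] 0.696
lineR [0.516, 0.254, 0.003] 0.576
glue [0.579, 0.124, 0.094] 0.592
pot [0.513, -0.107, 0.065] 0.524
core [0.385, 0.43, 0.05] 0.577
jar [0.634, 0.253, 0.062] 0.683
bar2 [0.728, 0.127, 0.02] 0.739
[ 0.20745755  0.02762568 -0.97785387  1.26535643]
```

View pics/top1.png

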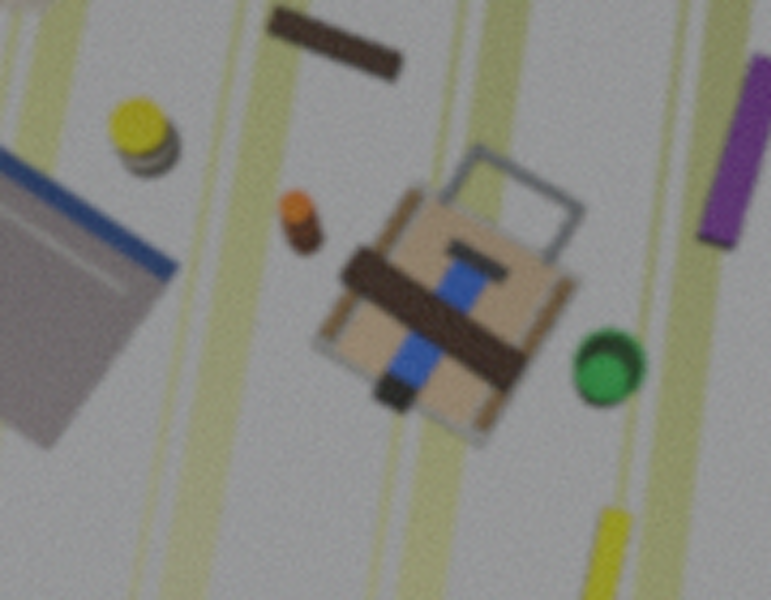

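```bash
python3 -c "
from H import *
inc([0.56,0.066,0.22],Rdown(-24))"
```

```text
inc [-1.0195, 0.0051, 1.0781, -0.0, -0.2346, 0.0] mm [-510.0, 3.0, 539.0] deg [-0.0, -42.2, 0.0]
```

Emit:
send_rows --pt "-0.5 0 0.53 0 -0.117 0" --pt "-0.5 0 0.53 0 -0.117 0" --pt "-0.5 0 0.53 0 -0.117 0" --pt "-0.5 0 0.53 0 -0.117 0" --pt "-0.5 0 0.53 0 -0.117 0" --pt "-0.98 0 1 0 -0.235 0" --pt "-0.98 0 1 0 -0.235 0" --pt "-0.98 0 1 0 -0.235 0" --fingers 0.8

```text
time: 2.6
tool_pos: [0.4613, -0.153, 0.223]
orientation: [[0.914, 0.001, 0.405], [-0.405, -0.001, 0.914], [0.001, -1.0, -0.0]]
contact_force: [1.0, 0.1, -0.4]
width: 0.797
```

```bash
python3 -c "
from H import *
inc([0.56,0.066,0.22],Rdown(-24))"
```

```text
inc [0.003, 0.006, 0.4805, 0.0, 0.0005, 0.0004] mm [2.0, 3.0, 240.0] deg [0.0, 0.1, 0.1]
```

Emit:
send_rows --pt "0 0 0.48 0 0 0" --pt "0 0 0.48 0 0 0" --pt "0 0 0.48 0 0 0" --pt "0 0 0.48 0 0 0" --pt "0 0 0.48 0 0 0"

```text
time: 3.22
tool_pos: [0.5587, 0.0701, 0.2228]
orientation: [[0.917, 0.001, 0.398], [-0.398, 0.003, 0.917], [-0.0, -1.0, 0.003]]
contact_force: [0.5, -0.2, 0.1]
width: 0.802
```

```bash
python3 - <<'E'
from H import *
o=robot.get_obs();print(np.round(o["tool_pos"],4),np.round(o["joint_vel"],1))
p=robot.capture("wrist");save(p,"w1");
import pickle;pickle.dump((dict(p),o),open("w1.pkl","wb"))
for t in ["chart_bar","chart_bottom","leg_hinge","leg_foot","press_bar_center"]:
    print(t,[(np.round(d["centre"],1).tolist(),round(d["confidence"],2)) for d in robot.mark_of(p,t)][:3])
E
```

```text
[0.5587 0.0701 0.2228] [ 3.2 -1.5  3.9  2.4  1.4  1.1  1.3]
chart_bar [([216.7, 338.9], 0.63), ([18.4, 246.8], 0.19)]
chart_bottom []
leg_hinge [([222.6, 282.8], 0.72)]
leg_foot [([219.1, 200.0], 0.81)]
press_bar_center [([82.6, 361.6], 0.93), ([221.3, 245.7], 0.7)]
```

View pics/w1.png

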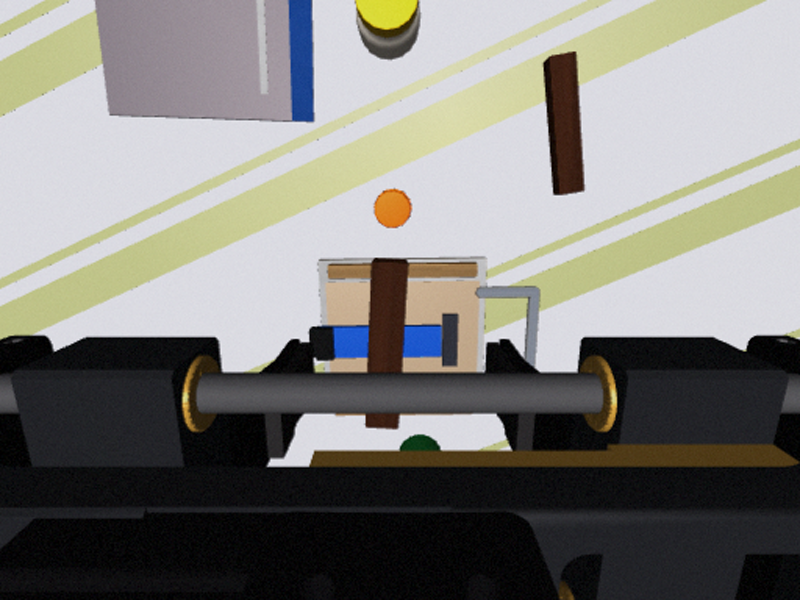

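```bash
python3 - <<'E'
from H import *
import pickle
p,o=pickle.load(open("w1.pkl","rb"))
def a(n,u,v,z): 
    X=ray(p,(u*.64,v*.64),z,o);print(n,np.round(X,3).tolist());return X[:2]
tl=a("TL",318,260,.01);tr=a("TR",487,257,.01)
d=tr-tl;print("yaw",np.degrees(np.arctan2(d[1],d[0])),np.linalg.norm(d))
a("foot block c",322,343,.0225)
h=a("hinge bracket",450,340,.015)
b1=a("barT",390,260,.0435);b2=a("barB",384,428,.0435);d=b1-b2;print("bar yaw",np.degrees(np.arctan2(d[1],d[0])),np.linalg.norm(d),(b1+b2)/2)
hc=a("handle corner",535,291,.014)
m1=a("leg rowL",345,342,.0165);m2=a("leg rowR",432,341,.0165)
l1=a("lineend",264,94,.003)
c=a("matcorner",313,122,.003);c2=a("matcorner",110,115,.003)
a("glue",392,208,.094);a("jar",387,10,.062)
# chart frame guess
save(p,"w1c",(190,150,360,290))
E
```

```text
TL [0.498, 0.109, 0.01]
TR [0.635, 0.052, 0.01]
yaw -22.433525646065576 0.14914266908487775
foot block c [0.471, 0.041, 0.023]
hinge bracket [0.577, -0.005, 0.015]
barT [0.559, 0.088, 0.043]
barB [0.493, -0.048, 0.043]
bar yaw 64.20388937356269 0.15083810599619812 [0.52575374 0.02000513]
handle corner [0.663, 0.007, 0.014]
leg rowL [0.488, 0.032, 0.017]
leg rowR [0.562, 0.001, 0.017]
lineend [0.516, 0.249, 0.003]
matcorner [0.543, 0.214, 0.003]
matcorner [0.391, 0.286, 0.003]
glue [0.578, 0.126, 0.094]
jar [0.626, 0.244, 0.062]
```

View pics/w1c.png

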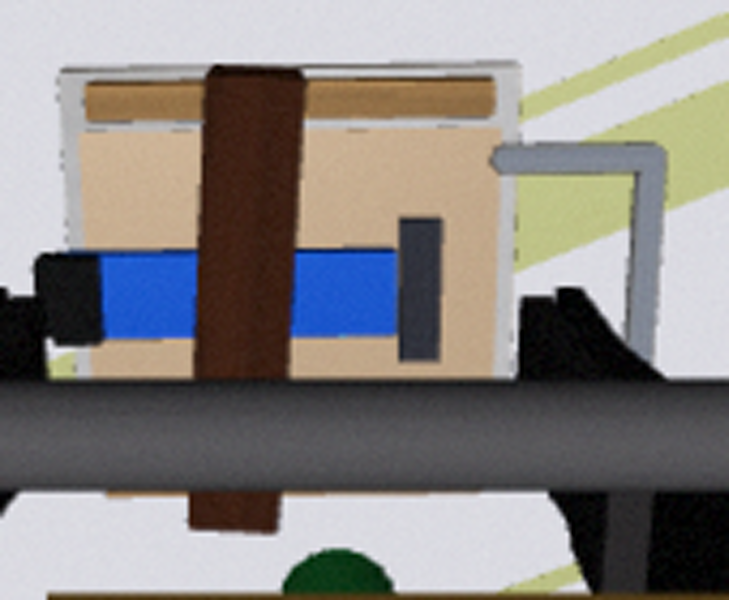

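```bash
python3 -c "
from H import *
inc([0.526,0.020,0.10],Rdown(-25.8))
inc([0.526,0.020,0.022],Rdown(-25.8))"
```

```text
inc [-0.0233, 0.2452, -0.1038, 0.0003, 0.0095, 0.0001] mm [-12.0, 123.0, -52.0] deg [0.1, 1.7, 0.0]
inc [-0.0234, 0.4012, -0.1036, 0.0003, 0.0095, 0.0001] mm [-12.0, 201.0, -52.0] deg [0.1, 1.7, 0.0]
```

Emit:
send_rows --pt "-0.023 0.12 -0.104 0 0.0095 0" --pt "-0.023 0.24 -0.104 0 0.0095 0" --pt "-0.023 0.3 -0.104 0 0.0095 0" --pt "-0.023 0.36 -0.104 0 0.0095 0" --pt "-0.023 0.4 -0.104 0 0.0095 0" --pt "-0.023 0.4 -0.104 0 0.0095 0" --fingers 0.55

```text
time: 4.28
tool_pos: [0.5252, 0.0205, 0.0215]
orientation: [[0.901, -0.003, 0.434], [-0.434, -0.001, 0.901], [-0.002, -1.0, -0.002]]
contact_force: [0.2, -0.0, 0.5]
width: 0.547
```

Emit:
send_rows --pt "0 0 0 0 0 0" --pt "0 0 0 0 0 0" --pt "0 0 0 0 0 0" --pt "0 0 0 0 0 0" --fingers 0 --grip_force 25

```text
time: 4.78
tool_pos: [0.5269, 0.0217, 0.0235]
orientation: [[0.901, 0.001, 0.433], [-0.433, -0.0, 0.901], [0.001, -1.0, 0.0]]
contact_force: [-1.6, 0.0, 6.7]
width: 0.34
```

Emit:
send_rows --pt "0 -0.02 0 0 0 0" --pt "0 -0.1 0 0 0 0" --pt "0 -0.2 0 0 0 0" --pt "0 -0.27 0 0 0 0" --pt "0 -0.27 0 0 0 0"

```text
time: 5.4
tool_pos: [0.5284, 0.0221, 0.1607]
orientation: [[0.901, 0.007, 0.433], [-0.433, -0.0, 0.902], [0.006, -1.0, 0.003]]
contact_force: [-0.4, -0.1, -1.6]
width: 0.342
```

```bash
python3 -c "
from H import *
inc([0.493,-0.356,0.15],Rdown(-86))"
```

```text
inc [0.2633, 0.021, -0.7124, -0.0019, 0.3353, 0.0013] mm [132.0, 10.0, -356.0] deg [-0.3, 60.4, 0.2]
```

Emit:
send_rows --pt "0.263 0 -0.712 0 0.335 0" --pt "0.263 0 -0.712 0 0.335 0" --pt "0.263 0 -0.712 0 0.335 0" --pt "0.263 0 -0.712 0 0.335 0" --pt "0.263 0 -0.712 0 0.335 0" --pt "0.263 0 -0.712 0 0.335 0" --pt "0.263 0 -0.712 0 0.335 0" --pt "0.263 0 -0.712 0 0.335 0"

```text
time: 6.4
tool_pos: [0.4901, -0.3555, 0.156]
orientation: [[0.071, -0.002, 0.998], [-0.998, 0.002, 0.071], [-0.002, -1.0, -0.002]]
contact_force: [0.7, 0.5, -0.9]
width: 0.341
```

```bash
python3 - <<'E'
from H import *
o=robot.get_obs();print(np.round(o["tool_pos"],4))
p=robot.capture("wrist");save(p,"w2")
import pickle;pickle.dump((dict(p),o),open("w2.pkl","wb"))
inc([0.493,-0.356,0.012],Rdown(-86))
E
```

```text
[ 0.4901 -0.3555  0.156 ]
inc [0.0044, 0.2887, 0.0047, 0.0005, 0.0009, -0.0007] mm [2.0, 144.0, 2.0] deg [0.1, 0.2, -0.1]
```

View pics/w2.png

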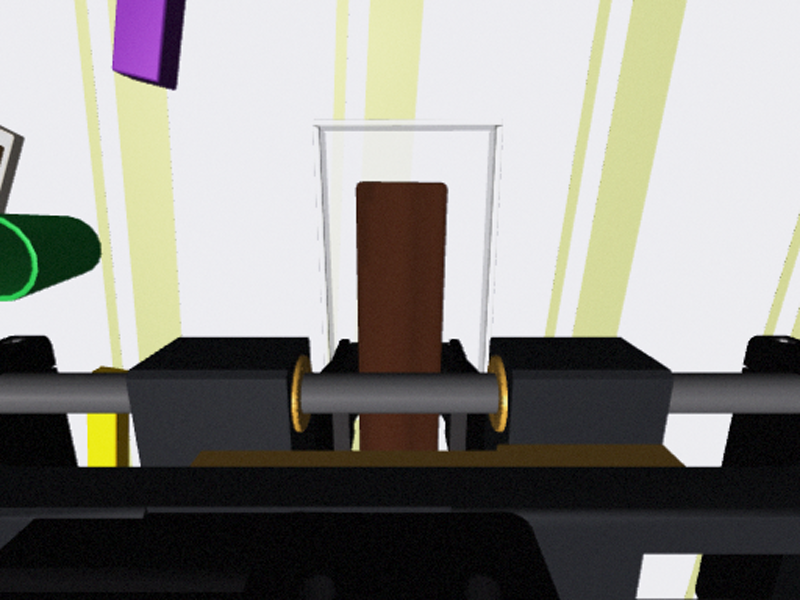

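```bash
python3 - <<'E'
from H import *
import pickle
p,o=pickle.load(open("w2.pkl","rb"))
for uv in [(315,122),(501,122),(487,370),(329,360)]: print(np.round(ray(p,(uv[0]*.64,uv[1]*.64),.03,o),3))
E
```

```text
[ 0.597 -0.294  0.03 ]
[ 0.605 -0.411  0.03 ]
[ 0.438 -0.422  0.03 ]
[ 0.437 -0.308  0.03 ]
```

Emit:
send_rows --pt "0.005 0.1 0.007 0 0 0" --pt "0.005 0.18 0.007 0 0 0" --pt "0.005 0.22 0.007 0 0 0" --pt "0.005 0.255 0.007 0 0 0" --pt "0.005 0.28 0.007 0 0 0" --pt "0.005 0.29 0.007 0 0 0" --pt "0.005 0.29 0.007 0 0 0"

```text
time: 7.32
tool_pos: [0.4948, -0.3584, 0.0128]
orientation: [[0.071, 0.0, 0.997], [-0.997, -0.0, 0.071], [0.0, -1.0, 0.0]]
contact_force: [0.2, -0.9, -1.7]
width: 0.349
```

Emit:
send_rows --pt "0 0.004 0 0 0 0" --pt "0 0.008 0 0 0 0" --pt "0 0.008 0 0 0 0"

```text
time: 7.7
tool_pos: [0.4946, -0.3584, 0.0087]
orientation: [[0.071, 0.0, 0.998], [-0.998, -0.0, 0.071], [0.0, -1.0, 0.0]]
contact_force: [-0.3, -0.1, -1.5]
width: 0.342
```

Emit:
send_rows --pt "0 0 0 0 0 0" --pt "0 0 0 0 0 0" --pt "0 -0.1 0 0 0 0" --pt "0 -0.2 0 0 0 0" --pt "0 -0.3 0 0 0 0" --pt "0 -0.3 0 0 0 0" --fingers 0.6

```text
time: 8.45
tool_pos: [0.4974, -0.36, 0.1637]
orientation: [[0.071, 0.009, 0.997], [-0.997, -0.006, 0.071], [0.006, -1.0, 0.008]]
contact_force: [0.2, -0.3, -0.5]
width: 0.6
```

```bash
python3 - <<'E'
from H import *
o=robot.get_obs();print(np.round(o["tool_pos"],4))
p=robot.capture("wrist");save(p,"w3")
ydir=np.array([np.cos(np.radians(67.4)),np.sin(np.radians(67.4)),0]);xdir=np.array([ydir[1],-ydir[0],0])
org=np.array([.538,.011,0])
blk=org-.071*xdir
print(blk)
# jaws along chart y: jaw yaw 67.4 or -112.6
inc([blk[0],blk[1],.16],Rdown(-112.6));inc([blk[0],blk[1],.16],Rdown(67.4))
print(np.round(o["q"],1))
E
```

```text
[ 0.4974 -0.36    0.1637]
[0.47245207 0.03828497 0.        ]
inc [-0.7959, -0.0006, 0.0098, -0.0014, 0.1481, 0.0007] mm [-398.0, -0.0, 5.0] deg [-0.3, 26.6, 0.1]
inc [-0.7959, -0.0006, 0.0098, 0.0009, -0.8519, 0.0019] mm [-398.0, -0.0, 5.0] deg [0.2, -153.3, 0.3]
[ 39.3  24.5  -9.8 100.2   5.   55.2 -58.4]
```

View pics/w3.png

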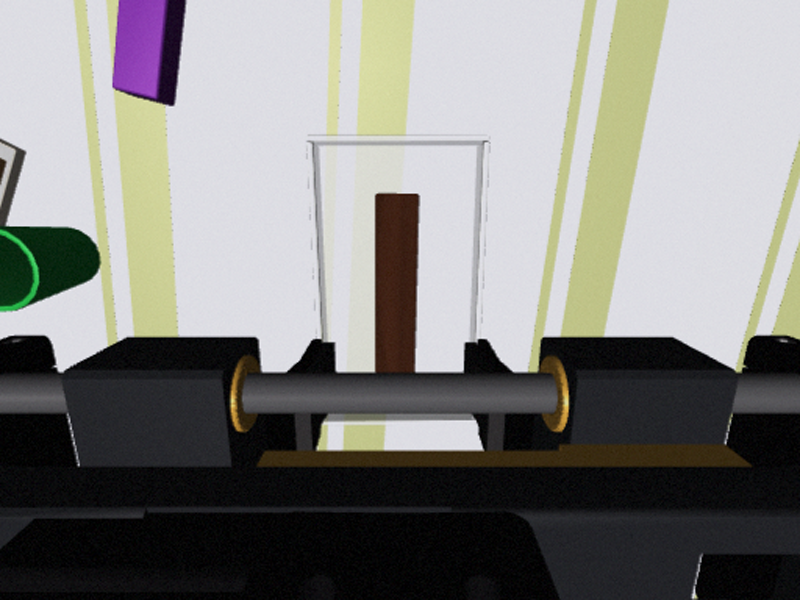

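Emit:
send_rows --pt "-0.796 0 0.01 0 0.148 0" --pt "-0.796 0 0.01 0 0.148 0" --pt "-0.796 0 0.01 0 0.148 0" --pt "-0.796 0 0.01 0 0.148 0" --pt "-0.796 0 0.01 0 0.148 0" --pt "-0.796 0 0.01 0 0.148 0" --pt "-0.796 0 0.01 0 0.148 0" --pt "-0.796 0 0.01 0 0.148 0"

```text
time: 9.5
tool_pos: [0.4703, 0.0408, 0.1574]
orientation: [[-0.38, -0.002, 0.925], [-0.925, 0.0, -0.38], [0.001, -1.0, -0.002]]
contact_force: [0.0, -1.7, -0.5]
width: 0.601
```

```bash
python3 - <<'E'
from H import *
o=robot.get_obs();print(np.round(o["tool_pos"],4),np.round(o["q"],1))
p=robot.capture("wrist");save(p,"w4")
import pickle;pickle.dump((dict(p),o),open("w4.pkl","wb"))
E
```

```text
[0.4703 0.0408 0.1574] [   3.2   13.2  -15.2  118.     4.5   49.5 -126.9]
```

View pics/w4.png

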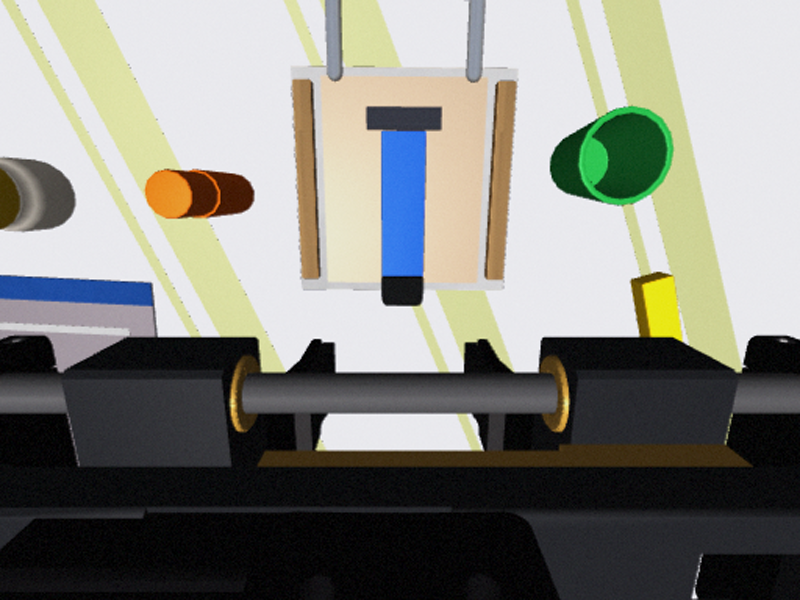

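```bash
python3 - <<'E'
from H import *
import pickle
p,o=pickle.load(open("w4.pkl","rb"))
r=lambda u,v,z:ray(p,(u*.64,v*.64),z,o)
C=[r(302,289,.01),r(506,289,.01),r(291,68,.01),r(518,70,.01)]
print(np.round(C,3));org=np.mean(C,0);print("org",org)
x=(C[2]+C[3]-C[0]-C[1])[:2];y=(C[0]+C[2]-C[1]-C[3])[:2]
print(np.linalg.norm(x)/2,np.linalg.norm(y)/2,np.degrees(np.arctan2(x[1],x[0])),np.degrees(np.arctan2(y[1],y[0])))
print("block top", r(403,276,.0225),r(403,290,.0225), r(403,305,.01))
y0=r(403,200,.0165);print("leg mid",y0, r(403,135,.0165))
print("bar posts",r(335,76,.014),r(474,76,.014))
save(p,"w4c",(180,30,340,220))
b=org+0;u=x/np.linalg.norm(x);b=org[:2]-.071*u;print("block pred",b)
E
```

```text
[[ 0.496  0.109  0.01 ]
 [ 0.438 -0.031  0.01 ]
 [ 0.633  0.051  0.01 ]
 [ 0.575 -0.086  0.01 ]]
org [0.53553555 0.01075302 0.01      ]
0.14768004198829435 0.14999486258509526 -22.28616118914242 67.45975826620254
block top [0.4789126  0.03495308 0.0225    ] [0.46951784 0.03878279 0.0225    ] [0.45612217 0.04410276 0.01      ]
leg mid [0.5271379  0.01522688 0.0165    ] [ 0.56604407 -0.00063292  0.0165    ]
bar posts [0.61628029 0.02648892 0.014     ] [ 0.58206767 -0.05694141  0.014     ]
block pred [0.46983916 0.03767854]
```

Emit:
send_rows --pt "0.004 0.12 0.001 0 0 0" --pt "0.004 0.2 0.001 0 0 0" --pt "0.004 0.25 0.001 0 0 0" --pt "0.004 0.275 0.001 0 0 0" --pt "0.004 0.288 0.001 0 0 0" --pt "0.004 0.288 0.001 0 0 0"

```text
time: 10.3
tool_pos: [0.4715, 0.0365, 0.0148]
orientation: [[-0.385, 0.001, 0.923], [-0.923, -0.0, -0.385], [0.0, -1.0, 0.001]]
contact_force: [-0.4, -0.4, 0.5]
width: 0.602
```

Emit:
send_rows --pt "-0.002 0.004 0 0 0 0" --pt "-0.002 0.004 0 0 0 0" --pt "-0.002 0.004 0 0 0 0" --pt "-0.002 0.004 0 0 0 0" --pt "-0.002 0.004 0 0 0 0" --fingers 0 --grip_force 15

```text
time: 10.92
tool_pos: [0.4718, 0.038, 0.0128]
orientation: [[-0.384, 0.001, 0.923], [-0.923, 0.0, -0.384], [-0.0, -1.0, 0.001]]
contact_force: [-1.5, -0.1, 2.0]
width: 0.342
```

```bash
python3 - <<'E'
import numpy as np
for th in [4,8,12,16,20,24,28,32,36,40,44,46,47,48]:
    t=np.radians(th);c,s=np.cos(t),np.sin(t)
    print(th,[0,round(-(105*s-.7*c+.7)/500,4),round((105*(1-c)-.7*s)/500,4),round(-th/180,4),0,0])
E
```

```text
4 [0, np.float64(-0.0147), np.float64(0.0004), -0.0222, 0, 0]
8 [0, np.float64(-0.0292), np.float64(0.0018), -0.0444, 0, 0]
12 [0, np.float64(-0.0437), np.float64(0.0043), -0.0667, 0, 0]
16 [0, np.float64(-0.0579), np.float64(0.0077), -0.0889, 0, 0]
20 [0, np.float64(-0.0719), np.float64(0.0122), -0.1111, 0, 0]
24 [0, np.float64(-0.0855), np.float64(0.0176), -0.1333, 0, 0]
28 [0, np.float64(-0.0988), np.float64(0.0239), -0.1556, 0, 0]
32 [0, np.float64(-0.1115), np.float64(0.0312), -0.1778, 0, 0]
36 [0, np.float64(-0.1237), np.float64(0.0393), -0.2, 0, 0]
40 [0, np.float64(-0.1353), np.float64(0.0482), -0.2222, 0, 0]
44 [0, np.float64(-0.1463), np.float64(0.058), -0.2444, 0, 0]
46 [0, np.float64(-0.1515), np.float64(0.0631), -0.2556, 0, 0]
47 [0, np.float64(-0.154), np.float64(0.0658), -0.2611, 0, 0]
48 [0, np.float64(-0.1565), np.float64(0.0684), -0.2667, 0, 0]
```

Emit:
send_rows --pt "0 -0.0147 0.0004 -0.0222 0 0" --pt "0 -0.0292 0.0018 -0.0444 0 0" --pt "0 -0.0437 0.0043 -0.0667 0 0" --pt "0 -0.0579 0.0077 -0.0889 0 0" --pt "0 -0.0719 0.0122 -0.1111 0 0" --pt "0 -0.0719 0.0122 -0.1111 0 0"

```text
time: 11.68
tool_pos: [0.4784, 0.0347, 0.0481]
orientation: [[-0.386, -0.314, 0.868], [-0.923, 0.131, -0.363], [-0.0, -0.94, -0.34]]
contact_force: [1.8, -1.1, -0.6]
width: 0.344
```

```bash
python3 - <<'E'
from H import *
o=robot.get_obs();print(np.round(o["tool_pos"],4),np.round(o["q"],1))
p=robot.capture("side");save(p,"s2",(170,140,340,260))
E
```

```text
[0.4784 0.0347 0.0481] [ 1.030e+01  3.260e+01 -1.830e+01  1.098e+02  1.000e-01  5.640e+01
 -1.195e+02]
```

View pics/s2.png

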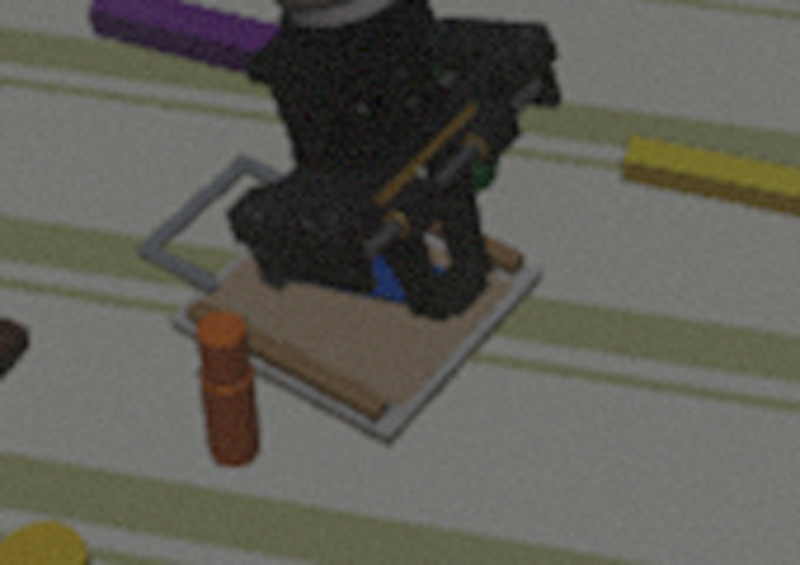

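Emit:
send_rows --pt "0 -0.0147 0.0004 -0.0222 0 0" --pt "0 -0.0292 0.0018 -0.0444 0 0" --pt "0 -0.0437 0.0043 -0.0667 0 0" --pt "0 -0.0579 0.0077 -0.0889 0 0" --pt "0 -0.0719 0.0122 -0.1111 0 0" --pt "0 -0.0855 0.0176 -0.1333 0 0" --pt "0 -0.0855 0.0176 -0.1333 0 0"

```text
time: 12.6
tool_pos: [0.4974, 0.0269, 0.0852]
orientation: [[-0.383, -0.643, 0.663], [-0.924, 0.266, -0.276], [0.001, -0.718, -0.696]]
contact_force: [-0.2, -0.4, 1.9]
width: 0.343
```

```bash
python3 - <<'E'
from H import *
o=robot.get_obs();print(np.round(o["tool_pos"],4),np.round(o["q"],1),np.degrees(np.arcsin(-o["orientation"][2][2])))
p=robot.capture("side");save(p,"s3",(170,140,340,260))
E
```

```text
[0.4974 0.0269 0.0852] [  13.6   44.1  -18.8   92.3   -5.7   85.4 -115. ] 44.07770418693786
```

View pics/s3.png

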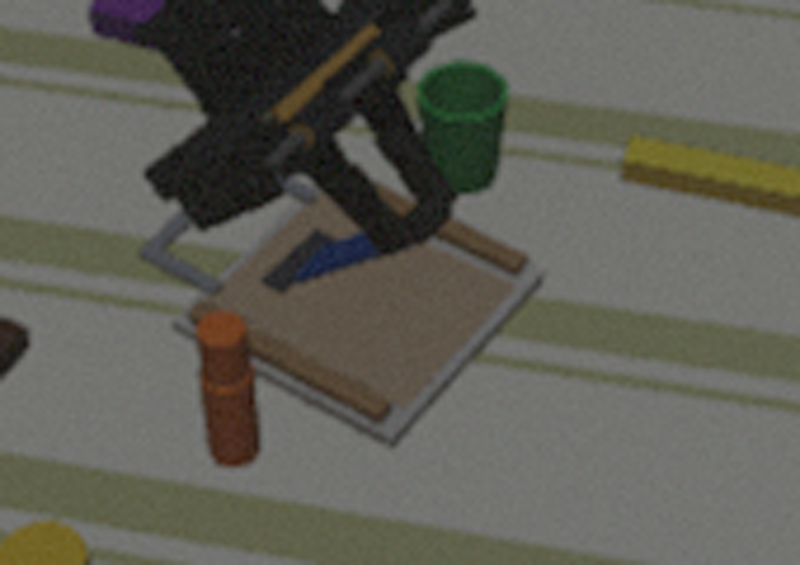

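Emit:
send_rows --pt "0 -0.0055 0.0002 -0.008 0 0" --pt "0 -0.0075 0.0003 -0.0111 0 0" --pt "0 -0.0075 0.0003 -0.0111 0 0"

```text
time: 13.02
tool_pos: [0.5007, 0.0258, 0.0881]
orientation: [[-0.384, -0.664, 0.642], [-0.923, 0.276, -0.267], [0.0, -0.695, -0.719]]
contact_force: [-1.7, -0.3, -0.4]
width: 0.336
```

Emit:
send_rows --pt "0 0 0 0 0 0" --pt "0 0 0 0 0 0" --pt "0 -0.03 0 0 0 0" --pt "0 -0.1 0 0 0 0" --pt "0 -0.2 0 0 0 0" --pt "0 -0.2 0 0 0 0" --fingers 0.55

```text
time: 13.78
tool_pos: [0.571, -0.0032, 0.1603]
orientation: [[-0.387, -0.657, 0.647], [-0.922, 0.277, -0.269], [-0.002, -0.701, -0.713]]
contact_force: [-0.4, -0.1, -1.1]
width: 0.551
```

```bash
python3 - <<'E'
from H import *
o=robot.get_obs();print(np.round(o["tool_pos"],4),np.round(o["q"],1))
p=robot.capture("side");save(p,"s4",(170,140,340,260))
org=np.array([.5365,.011,0]);xd=np.array([.9235,-.3835,0])
for th in (35,40,45,50):
    t=np.radians(th);X=org+xd*(.035-.116*np.cos(t))+[0,0,.0135+.116*np.sin(t)]
    print(th,(proj(p,X)-[170,140])*800/170)
p=robot.capture("wrist");save(p,"w5")
inc([.5365+.117*.9235-.02,.011-.117*.3835+.02,.2],Rdown(-22.6))
E
```

```text
[ 0.571  -0.0032  0.1603] [  13.9   45.9  -17.9   77.2   -6.   100.1 -115.2]
35 [451.28570144 247.07165549]
40 [441.53705663 231.37630487]
45 [430.65543516 215.86457218]
50 [418.73866782 200.68853835]
inc [-0.0221, -0.1408, 0.0192, 0.1994, -0.4706, -0.1995] mm [-11.0, -70.0, 10.0] deg [35.9, -84.7, -35.9]
```

View pics/s4.png

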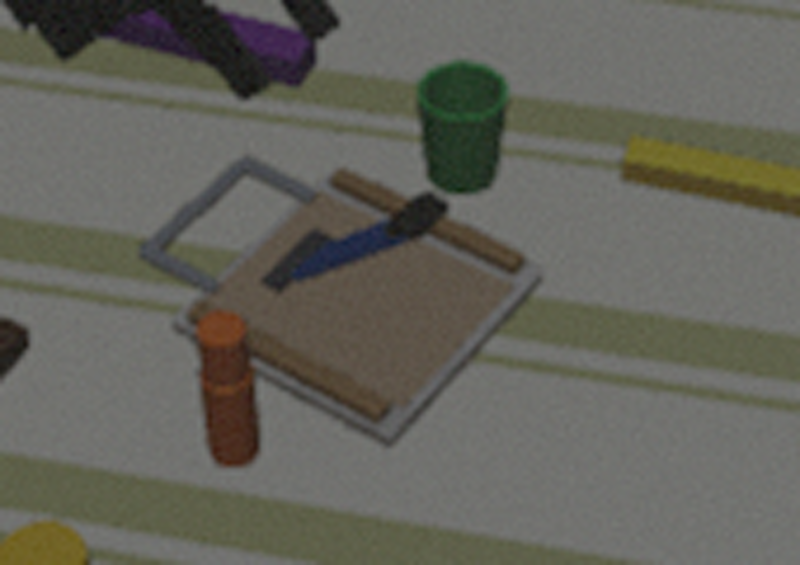

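View pics/w5.png

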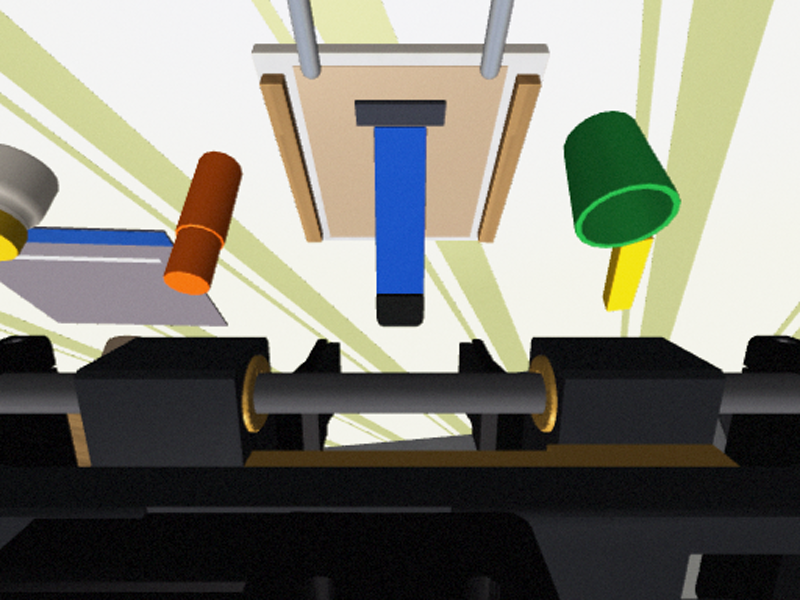

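Emit:
send_rows --pt "-0.022 -0.14 0.019 0.0997 -0.2353 -0.0998" --pt "-0.022 -0.14 0.019 0.0997 -0.2353 -0.0998" --pt "-0.022 -0.14 0.019 0.1994 -0.4706 -0.1995" --pt "-0.022 -0.14 0.019 0.1994 -0.4706 -0.1995" --pt "-0.022 -0.14 0.019 0.1994 -0.4706 -0.1995" --pt "-0.022 -0.14 0.019 0.1994 -0.4706 -0.1995" --pt "-0.022 -0.14 0.019 0.1994 -0.4706 -0.1995" --pt "-0.022 -0.14 0.019 0.1994 -0.4706 -0.1995" --fingers 0.36

```text
time: 14.88
tool_pos: [0.6225, -0.0126, 0.1987]
orientation: [[0.833, -0.11, 0.542], [-0.548, -0.033, 0.836], [-0.074, -0.993, -0.088]]
contact_force: [0.3, -0.2, -0.2]
width: 0.361
```

```bash
python3 -c "
from H import *
inc([.644-.02,-.034-.04,.17],Rdown(-22.6));print(np.round(robot.get_obs()['q'],1))"
```

```text
inc [0.074, 0.0607, -0.096, 0.0258, -0.0585, -0.026] mm [37.0, 30.0, -48.0] deg [4.6, -10.5, -4.7]
[ 22.   31.1 -37.3  90.6  19.8  71.8 -52.9]
```

Emit:
send_rows --pt "0.074 0.06 -0.096 0.0258 -0.0585 -0.026" --pt "0.074 0.06 -0.096 0.0258 -0.0585 -0.026" --pt "0.074 0.06 -0.096 0.0258 -0.0585 -0.026" --pt "0.074 0.06 -0.096 0.0258 -0.0585 -0.026"

```text
time: 15.38
tool_pos: [0.6251, -0.073, 0.1715]
orientation: [[0.921, -0.001, 0.39], [-0.39, 0.0, 0.921], [-0.001, -1.0, 0.0]]
contact_force: [-0.7, -1.0, 0.9]
width: 0.36
```

```bash
python3 - <<'E'
from H import *
o=robot.get_obs();print(np.round(o["tool_pos"],4),np.round(o["q"],1))
p=robot.capture("wrist");save(p,"w6")
import pickle;pickle.dump((dict(p),o),open("w6.pkl","wb"))
E
```

```text
[ 0.6251 -0.073   0.1715] [ 30.9  30.7 -39.7  95.9  21.7  61.5 -38.4]
```

View pics/w6.png

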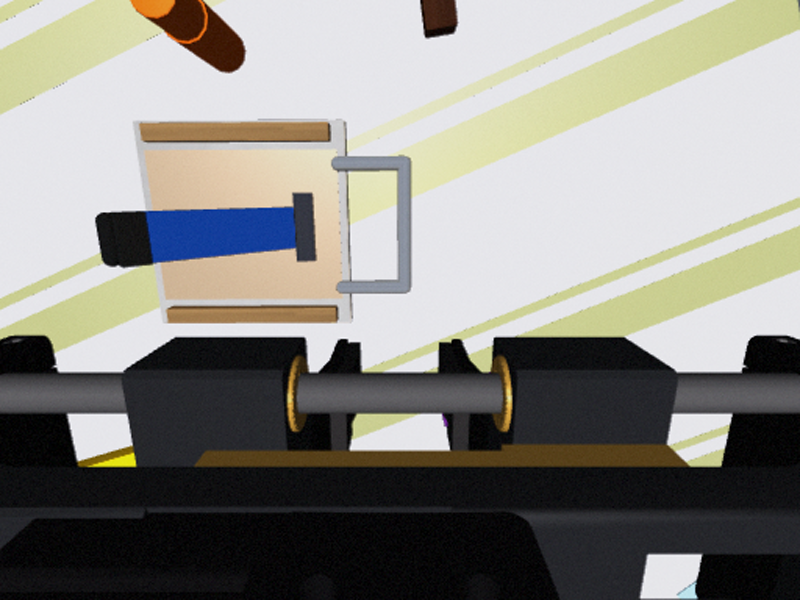

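```bash
python3 - <<'E'
from H import *
import pickle
p,o=pickle.load(open("w6.pkl","rb"))
r=lambda u,v,z:ray(p,(u*.64,v*.64),z,o)
a,b=r(405,162,.014),r(405,287,.014);print(a,b,np.linalg.norm(a-b));m=(a+b)/2
d=(a-b);print("yaw",np.degrees(np.arctan2(d[1],d[0])),"mid",m)
C=[r(163,322,.01),r(134,122,.01),r(345,120,.01),r(352,322,.01)];print(np.round(C,3),np.mean(C,0))
x=C[2]+C[3]-C[0]-C[1];print(np.degrees(np.arctan2(x[1],x[0])))
org=np.mean(C,0);org[2]=0;xd=x/np.linalg.norm(x);xd[2]=0
for th in (35,40,45,50):
    t=np.radians(th);X=org+xd*(.035-.116*np.cos(t))+[0,0,.0135+.116*np.sin(t)]
    print(th,proj(p,X,o)/.64)
inc([m[0],m[1],.1],Rdown(-22.5),None);inc([m[0],m[1],.004],Rdown(-22.5),None)
E
```

```text
[0.66386907 0.00765948 0.014     ] [ 0.62870302 -0.07631874  0.014     ] 0.09104390543570026
yaw 67.27840317086378 mid [ 0.64628605 -0.03432963  0.014     ]
[[ 0.441 -0.029  0.01 ]
 [ 0.498  0.107  0.01 ]
 [ 0.636  0.05   0.01 ]
 [ 0.579 -0.087  0.01 ]] [0.53849782 0.01045228 0.01      ]
-22.663095663248008
35 [106.83852188 237.25412238]
40 [108.27973303 238.64671129]
45 [111.70288044 240.0140739 ]
50 [117.24133657 241.33274996]
inc [0.0086, 0.1433, 0.0872, -0.0, -0.0022, -0.0001] mm [4.0, 72.0, 44.0] deg [-0.0, -0.4, -0.0]
inc [0.0087, 0.3353, 0.0871, -0.0, -0.0022, -0.0001] mm [4.0, 168.0, 44.0] deg [-0.0, -0.4, -0.0]
```

Emit:
send_rows --pt "0.009 0.06 0.087 0 -0.002 0" --pt "0.009 0.15 0.087 0 -0.002 0" --pt "0.009 0.24 0.087 0 -0.002 0" --pt "0.009 0.29 0.087 0 -0.002 0" --pt "0.009 0.32 0.087 0 -0.002 0" --pt "0.009 0.335 0.087 0 -0.002 0" --pt "0.009 0.335 0.087 0 -0.002 0"

```text
time: 16.3
tool_pos: [0.6465, -0.0365, 0.0041]
orientation: [[0.923, 0.0, 0.385], [-0.385, -0.001, 0.923], [0.0, -1.0, -0.0]]
contact_force: [0.8, -0.1, 0.2]
width: 0.36
```

Emit:
send_rows --pt "0 0.002 0 0 0 0" --pt "0 0.002 0 0 0 0" --pt "0 0.002 0 0 0 0" --pt "0 0.002 0 0 0 0" --fingers 0 --grip_force 12

```text
time: 16.8
tool_pos: [0.6459, -0.0368, 0.0032]
orientation: [[0.923, -0.001, 0.386], [-0.386, -0.001, 0.923], [-0.0, -1.0, -0.001]]
contact_force: [-2.2, -0.1, 3.1]
width: 0.11
```

```bash
python3 - <<'E'
import numpy as np
for a in list(range(0,104,4))+[96,100,105]:
    t=np.radians(a)
    if a<=90: s=192.5*np.cos(t+np.radians(4.17))-75; z=192.5*np.sin(t+np.radians(4.17))
    else:
        u=np.radians(a-90); s=-75-10-4*np.cos(u)-192*np.sin(u); z=192*np.cos(u)-4*np.sin(u)
    print(a,[round((s-117)/500,3),round(-(z-14)/500,3)])
E
```

```text
0 [np.float64(-0.0), np.float64(0.0)]
4 [np.float64(-0.003), np.float64(-0.027)]
8 [np.float64(-0.008), np.float64(-0.053)]
12 [np.float64(-0.014), np.float64(-0.079)]
16 [np.float64(-0.023), np.float64(-0.105)]
20 [np.float64(-0.033), np.float64(-0.13)]
24 [np.float64(-0.045), np.float64(-0.154)]
28 [np.float64(-0.058), np.float64(-0.177)]
32 [np.float64(-0.073), np.float64(-0.199)]
36 [np.float64(-0.09), np.float64(-0.22)]
40 [np.float64(-0.108), np.float64(-0.24)]
44 [np.float64(-0.127), np.float64(-0.259)]
48 [np.float64(-0.148), np.float64(-0.276)]
52 [np.float64(-0.17), np.float64(-0.292)]
56 [np.float64(-0.192), np.float64(-0.306)]
60 [np.float64(-0.216), np.float64(-0.319)]
64 [np.float64(-0.241), np.float64(-0.329)]
68 [np.float64(-0.266), np.float64(-0.339)]
72 [np.float64(-0.292), np.float64(-0.346)]
76 [np.float64(-0.318), np.float64(-0.351)]
80 [np.float64(-0.345), np.float64(-0.355)]
84 [np.float64(-0.372), np.float64(-0.357)]
88 [np.float64(-0.399), np.float64(-0.357)]
92 [np.float64(-0.425), np.float64(-0.355)]
96 [np.float64(-0.452), np.float64(-0.353)]
100 [np.float64(-0.479), np.float64(-0.349)]
96 [np.float64(-0.452), np.float64(-0.353)]
100 [np.float64(-0.479), np.float64(-0.349)]
105 [np.float64(-0.511), np.float64(-0.341)]
```

Emit:
send_rows --pt "-0.003 -0.025 0 0 0 0" --pt "-0.008 -0.053 0 0 0 0" --pt "-0.014 -0.079 0 0 0 0" --pt "-0.023 -0.105 0 0 0 0" --pt "-0.033 -0.13 0 0 0 0" --pt "-0.045 -0.154 0 0 0 0" --pt "-0.058 -0.177 0 0 0 0" --pt "-0.073 -0.199 0 0 0 0"

```text
time: 17.8
tool_pos: [0.6121, -0.0226, 0.1031]
orientation: [[0.923, -0.0, 0.386], [-0.386, -0.001, 0.923], [0.0, -1.0, -0.001]]
contact_force: [0.8, -0.3, -0.5]
width: 0.112
```

```bash
python3 - <<'E'
from H import *
p=robot.capture("side");save(p,"s5",(170,120,340,260))
E
```

```text
(no output)
```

View pics/s5.png

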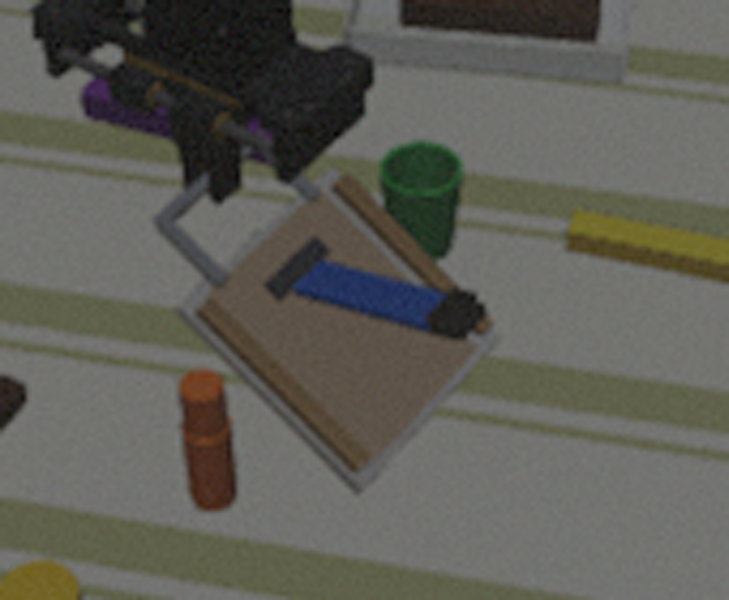

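Emit:
send_rows --pt "-0.017 -0.021 0 0 0 0" --pt "-0.035 -0.041 0 0 0 0" --pt "-0.054 -0.06 0 0 0 0" --pt "-0.075 -0.077 0 0 0 0" --pt "-0.097 -0.093 0 0 0 0" --pt "-0.119 -0.107 0 0 0 0" --pt "-0.143 -0.12 0 0 0 0" --pt "-0.168 -0.13 0 0 0 0"

```text
time: 18.85
tool_pos: [0.5356, 0.0097, 0.1686]
orientation: [[0.923, 0.003, 0.386], [-0.386, -0.001, 0.923], [0.003, -1.0, -0.0]]
contact_force: [2.9, -1.6, 5.5]
width: 0.11
```

Emit:
send_rows --pt "-0.025 -0.01 0 0 0 0" --pt "-0.051 -0.017 0 0 0 0" --pt "-0.077 -0.022 0 0 0 0" --pt "-0.104 -0.026 0 0 0 0" --pt "-0.131 -0.027 0 0 0 0" --pt "-0.158 -0.027 0 0 0 0" --pt "-0.158 -0.027 0 0 0 0"

```text
time: 19.73
tool_pos: [0.4616, 0.0405, 0.1828]
orientation: [[0.923, 0.001, 0.385], [-0.385, -0.003, 0.923], [0.002, -1.0, -0.002]]
contact_force: [-0.7, -2.3, 15.2]
width: 0.111
```

```bash
python3 - <<'E'
from H import *
p=robot.capture("side");save(p,"s6",(170,80,340,260))
p=robot.capture("wrist");save(p,"w7")
E
```

```text
(no output)
```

View pics/s6.png

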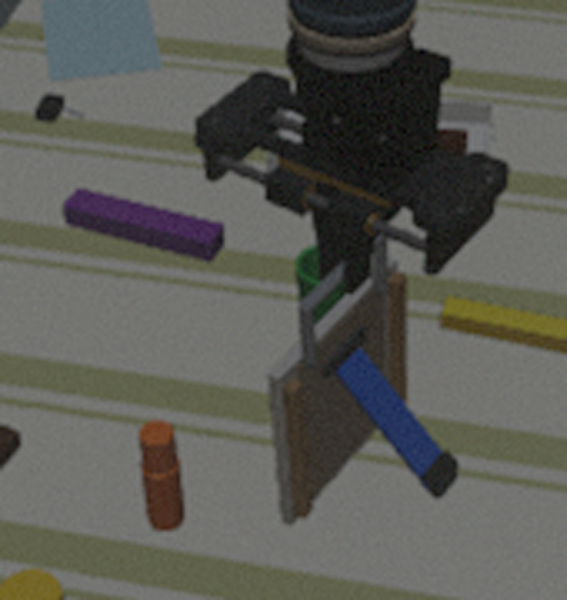

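View pics/w7.png

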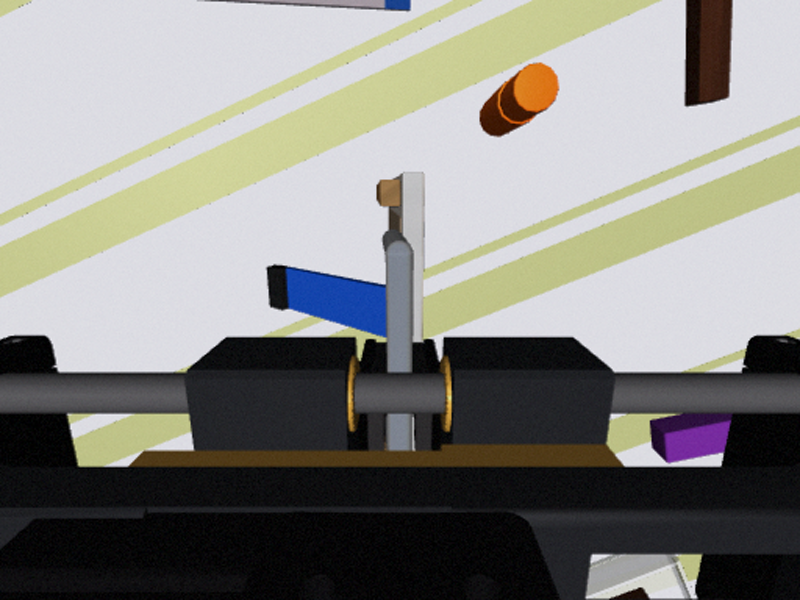

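Emit:
send_rows --pt "0 -0.004 0 0 0 0" --pt "0 -0.004 0 0 0 0" --pt "0 -0.02 0 0 0 0" --pt "0 -0.06 0 0 0 0" --pt "0 -0.12 0 0 0 0" --pt "0 -0.18 0 0 0 0" --pt "0 -0.24 0 0 0 0" --pt "0 -0.24 0 0 0 0" --grip_force 28 --fingers 0

```text
time: 20.82
tool_pos: [0.4628, 0.0407, 0.302]
orientation: [[0.923, 0.003, 0.386], [-0.386, -0.001, 0.923], [0.003, -1.0, 0.0]]
contact_force: [0.5, -0.2, -2.9]
width: 0.1
```

```bash
python3 - <<'E'
from H import *
o=robot.get_obs();print(np.round(o["tool_pos"],4))
p=robot.capture("side");save(p,"s7",(170,40,340,240));import pickle;pickle.dump((dict(p),o),open("s7.pkl","wb"))
p=robot.capture("wrist");save(p,"w8");pickle.dump((dict(p),o),open("w8.pkl","wb"))
inc([.498,.342,.30],Rdown(-25.3))
E
```

```text
[0.4628 0.0407 0.302 ]
inc [-0.1648, -0.0017, 0.5858, 0.0007, 0.0146, -0.0007] mm [-82.0, -1.0, 293.0] deg [0.1, 2.6, -0.1]
```

View pics/s7.png

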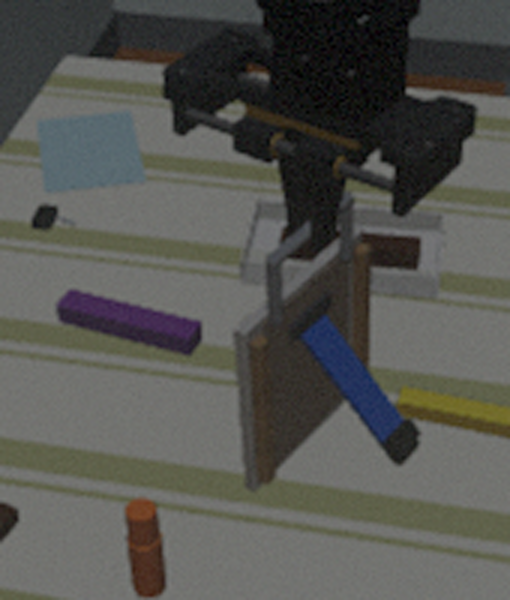

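View pics/w8.png

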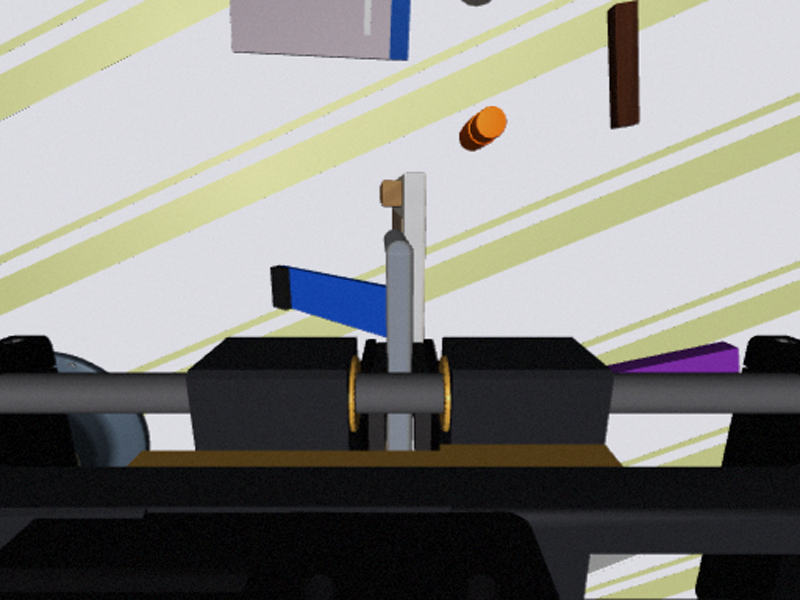

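```bash
cat >> H.py <<'E'
def chartpose(o,alpha,g=.011,dy=0):
    # chart frame->world: held bar at tool (0,-g,0+dy); alpha=90 vertical, 105 lean back, relative to the tool
    a=np.radians(alpha)
    X=np.array([np.cos(a),-np.sin(a),0]);Z=np.array([-np.sin(a),-np.cos(a),0]) # in tool coords (x fwd, y down)
    Y=np.cross(Z,X)
    R=np.stack([X,Y,Z],1);Rt=np.array(o["orientation"])
    Rw=Rt@R;bar=np.array(o["tool_pos"])+Rt@np.array([0,-g,dy])
    return Rw,bar-Rw@np.array([.117,0,.014])
E
python3 - <<'E'
from H import *
import pickle
L=np.radians(45);ft=np.array([.035-.116*np.cos(L),0,.0135+.116*np.sin(L)])
pts={"foot+":ft+[0,.015,0],"foot-":ft-[0,.015,0],"topL z10":np.array([.075,.075,.01]),"topL z0":np.array([.075,.075,0]),"botL z0":np.array([-.075,.075,0]),"botL z10":np.array([-.075,.075,.01])}
for f,off,s in (("w8",(0,0),1/.64),("s7",(170,40),3.0)):
    p,o=pickle.load(open(f+".pkl","rb"))
    for al in (84,88,92,96):
        R,t=chartpose(o,al);
        print(f,al,{k:np.round((proj(p,R@v+t,o)-off)*s).astype(int).tolist() for k,v in pts.items()})
E
```

```text
w8 84 {'foot+': [263, 269], 'foot-': [266, 309], 'topL z10': [398, 177], 'topL z0': [420, 177], 'botL z0': [391, 184], 'botL z10': [378, 184]}
w8 88 {'foot+': [281, 267], 'foot-': [284, 306], 'topL z10': [404, 177], 'topL z0': [427, 177], 'botL z0': [408, 184], 'botL z10': [395, 184]}
w8 92 {'foot+': [298, 266], 'foot-': [300, 304], 'topL z10': [411, 177], 'topL z0': [434, 177], 'botL z0': [426, 184], 'botL z10': [413, 184]}
w8 96 {'foot+': [315, 265], 'foot-': [317, 303], 'topL z10': [418, 177], 'topL z0': [441, 177], 'botL z0': [443, 183], 'botL z10': [430, 184]}
s7 84 {'foot+': [411, 457], 'foot-': [432, 433], 'topL z10': [251, 331], 'topL z0': [239, 327], 'botL z0': [260, 490], 'botL z10': [271, 494]}
s7 88 {'foot+': [397, 457], 'foot-': [418, 434], 'topL z10': [248, 329], 'topL z0': [235, 324], 'botL z0': [245, 483], 'botL z10': [256, 488]}
s7 92 {'foot+': [383, 457], 'foot-': [404, 433], 'topL z10': [244, 327], 'topL z0': [232, 321], 'botL z0': [231, 474], 'botL z10': [242, 480]}
s7 96 {'foot+': [369, 455], 'foot-': [390, 432], 'topL z10': [240, 325], 'topL z0': [228, 319], 'botL z0': [217, 466], 'botL z10': [227, 472]}
```

```bash
cat > tgt.py <<'E'
from H import *
yw=-25.3;mx=np.array([np.cos(np.radians(yw)),np.sin(np.radians(yw)),0]);my=np.array([-mx[1],mx[0],0])
Rt=Rdown(yw)@Ro.from_rotvec([0,0,-17],degrees=True).as_matrix()
def tcp(h,al=88,g=.010,dy=.0025,line=np.array([.547,.318,.003])):
    # place chart_bottom at line + h
    R,t=chartpose(dict(orientation=Rt,tool_pos=np.zeros(3)),al,g,dy)
    b=R@np.array([-.075,0,.01])+t
    print("lean",np.degrees(np.arccos(R[2,0])), "bar h",(R@[.117,0,.014]+t-b)[2])
    return line+[0,0,h]-b
E
python3 - <<'E'
from tgt import *
T=tcp(.11);print(T);inc(T,Rt);T=tcp(0);print(T)
E
```

```text
lean 14.99999999999997 bar h 0.18442248246709106
[0.50015497 0.33737831 0.28785943]
inc [-0.1572, 0.0226, 0.5789, -0.0015, 0.0146, -0.0951] mm [-79.0, 11.0, 289.0] deg [-0.3, 2.6, -17.1]
lean 14.99999999999997 bar h 0.18442248246709106
[0.50015497 0.33737831 0.17785943]
```

Emit:
send_rows --pt "-0.01 0 0.035 0 0.001 -0.006" --pt "-0.03 0 0.11 0 0.003 -0.018" --pt "-0.055 0 0.2 0 0.005 -0.033" --pt "-0.082 0 0.3 0 0.008 -0.05" --pt "-0.11 0 0.4 0 0.01 -0.067" --pt "-0.135 0.01 0.5 0 0.013 -0.083" --pt "-0.152 0.02 0.56 0 0.0146 -0.092" --pt "-0.157 0.0226 0.579 -0.0015 0.0146 -0.095"

```text
time: 21.92
tool_pos: [0.4992, 0.3395, 0.2863]
orientation: [[0.867, 0.262, 0.423], [-0.405, -0.125, 0.906], [0.29, -0.957, -0.002]]
contact_force: [-0.7, -0.5, -2.3]
width: 0.101
```

Emit:
send_rows --pt "0 0 0 0 0 0" --pt "0 0 0 0 0 0"

```text
time: 22.18
tool_pos: [0.5019, 0.3356, 0.2889]
orientation: [[0.863, 0.265, 0.43], [-0.411, -0.127, 0.903], [0.294, -0.956, -0.0]]
contact_force: [0.1, 0.2, -2.5]
width: 0.106
```

```bash
python3 - <<'E'
from tgt import *
import pickle
o=robot.get_obs();print(np.round(o["tool_pos"],4))
T=tcp(.11);inc(T,Rt);T=tcp(0);inc(T,Rt)
p=robot.capture("side");save(p,"s8",(100,120,340,384));pickle.dump((dict(p),o),open("s8.pkl","wb"))
p=robot.capture("wrist");save(p,"w9");pickle.dump((dict(p),o),open("w9.pkl","wb"))
E
```

```text
[0.5019 0.3356 0.2889]
lean 14.99999999999997 bar h 0.18442248246709106
inc [-0.0051, 0.0006, 0.0017, 0.0004, -0.0008, 0.0006] mm [-3.0, 0.0, 1.0] deg [0.1, -0.1, 0.1]
lean 14.99999999999997 bar h 0.18442248246709106
inc [-0.0698, 0.2108, 0.0018, 0.0004, -0.0008, 0.0006] mm [-35.0, 105.0, 1.0] deg [0.1, -0.1, 0.1]
```

View pics/s8.png

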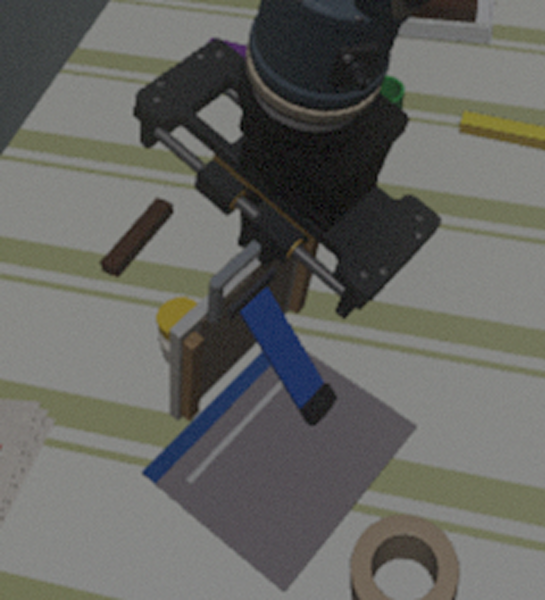

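View pics/w9.png

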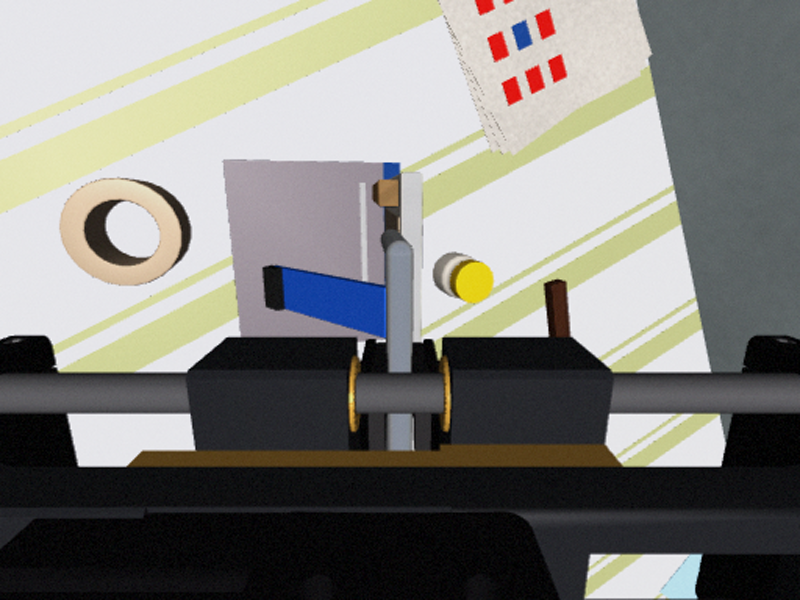

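```bash
python3 - <<'E'
from tgt import *
import pickle
p,o=pickle.load(open("w9.pkl","rb"))
r=lambda u,v,z=.003:ray(p,(u*.64,v*.64),z,o)
e=r(362.5,183);e2=r(366,283);d=e-e2;print(e,"yaw",np.degrees(np.arctan2(d[1],d[0])))
d/=np.linalg.norm(d);print("mid",e-.075*d)
c1,c2=r(223,159),r(400,163);print(c1,c2,np.linalg.norm(c1-c2));print("mid via corners",c2-.04*mx-.095*my)
for al in (84,86,88):
    R,t=chartpose(o,al,.010,.0025);L=np.radians(45);ft=np.array([.035-.116*np.cos(L),0,.0135+.116*np.sin(L)])
    print(al,[np.round(proj(p,R@v+t,o)/.64) for v in (ft+[0,.015,0],ft-[0,.015,0],np.array([.075,.075,.01]),np.array([.075,.075,0]))],R@[-.075,0,.01]+t)
E
```

```text
[0.57959787 0.38432209 0.003     ] yaw 65.43999885295058
mid [0.54842443 0.31610761 0.003     ]
[0.47116778 0.45853301 0.003     ] [0.62410207 0.38533172 0.003     ] 0.16955035986485165
mid via corners [0.54733977 0.31653819 0.003     ]
84 [array([263., 265.]), array([266., 305.]), array([398., 171.]), array([420., 171.])] [0.53723911 0.32148382 0.11080106]
86 [array([272., 264.]), array([275., 304.]), array([401., 171.]), array([424., 171.])] [0.54312955 0.31868053 0.11234277]
88 [array([281., 263.]), array([284., 303.]), array([404., 171.]), array([427., 171.])] [0.54896786 0.31590216 0.11411122]
```

```bash
sed -i 's/\[0,0,-17\]/[0,0,-19]/; s/al=88/al=86/; s/\[.547,.318,.003\]/[.548,.3165,.003]/; s/yw=-25.3/yw=-24.8/' tgt.py; python3 - <<'E'
from tgt import *
o=robot.get_obs()
for h in (.015,0):
  T=tcp(h);inc(T,Rt,o);print(T)
E
```

```text
lean 15.000000000000018 bar h 0.18442248246709103
inc [-0.0578, 0.184, -0.0017, 0.0009, -0.0036, -0.0104] mm [-29.0, 92.0, -1.0] deg [0.2, -0.6, -1.9]
[0.501289   0.33532953 0.1929673 ]
lean 15.000000000000018 bar h 0.18442248246709103
inc [-0.0666, 0.2127, -0.0017, 0.0009, -0.0036, -0.0104] mm [-33.0, 106.0, -1.0] deg [0.2, -0.6, -1.9]
[0.501289   0.33532953 0.1779673 ]
```

Emit:
send_rows --pt "-0.013 0.03 -0.001 0 -0.002 -0.005" --pt "-0.026 0.075 -0.0015 0 -0.003 -0.01" --pt "-0.039 0.12 -0.0017 0.0005 -0.0036 -0.0104" --pt "-0.048 0.15 -0.0017 0.0009 -0.0036 -0.0104" --pt "-0.054 0.17 -0.0017 0.0009 -0.0036 -0.0104" --pt "-0.057 0.182 -0.0017 0.0009 -0.0036 -0.0104" --pt "-0.0578 0.184 -0.0017 0.0009 -0.0036 -0.0104" --pt "-0.0578 0.184 -0.0017 0.0009 -0.0036 -0.0104"

```text
time: 23.28
tool_pos: [0.5008, 0.3376, 0.1934]
orientation: [[0.859, 0.296, 0.417], [-0.395, -0.134, 0.909], [0.325, -0.946, 0.002]]
contact_force: [0.3, -0.7, -2.0]
width: 0.104
```

```bash
python3 - <<'E'
from tgt import *
import pickle
o=robot.get_obs();print(np.round(o["tool_pos"],4),np.round(o["contact_force"],1))
T=tcp(0);inc(T,Rt,o)
p=robot.capture("side");save(p,"s9",(120,180,300,340));pickle.dump((dict(p),o),open("s9.pkl","wb"))
p=robot.capture("wrist");save(p,"w10");pickle.dump((dict(p),o),open("w10.pkl","wb"))
E
```

```text
[0.5008 0.3376 0.1934] [ 0.3 -0.7 -2. ]
lean 15.000000000000018 bar h 0.18442248246709103
inc [-0.0073, 0.03, -0.0037, -0.0007, 0.0007, -0.0001] mm [-4.0, 15.0, -2.0] deg [-0.1, 0.1, -0.0]
```

View pics/s9.png

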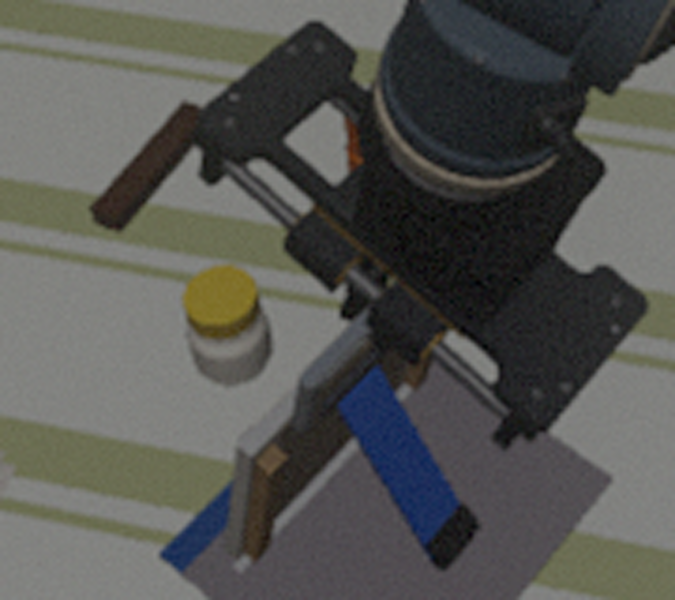

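View pics/w10.png

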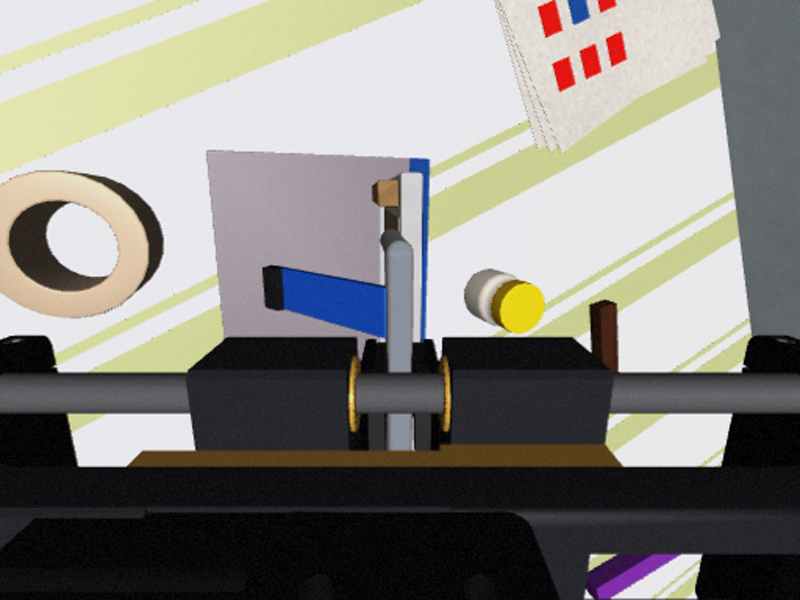

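Emit:
send_rows --pt "-0.002 0.006 -0.002 0 0 0" --pt "-0.004 0.011 -0.003 0 0 0" --pt "-0.0055 0.016 -0.003 0 0 0" --pt "-0.0065 0.019 -0.003 0 0 0" --pt "-0.0072 0.021 -0.003 0 0 0" --pt "-0.0078 0.0227 -0.003 0 0 0" --pt "-0.0078 0.0227 -0.003 0 0 0"

```text
time: 24.25
tool_pos: [0.4999, 0.3358, 0.1808]
orientation: [[0.86, 0.296, 0.417], [-0.394, -0.135, 0.909], [0.325, -0.946, 0.0]]
contact_force: [-1.0, 0.5, -1.9]
width: 0.104
```

Emit:
send_rows --pt "-0.0003 0.001 0 0 0 0" --pt "-0.00065 0.0019 0 0 0 0" --pt "-0.001 0.0029 0 0 0 0" --pt "-0.0013 0.0038 0 0 0 0" --pt "-0.0013 0.0038 0 0 0 0"

```text
time: 24.88
tool_pos: [0.4999, 0.336, 0.1792]
orientation: [[0.859, 0.296, 0.417], [-0.394, -0.135, 0.909], [0.325, -0.946, 0.001]]
contact_force: [-1.0, -1.0, 1.5]
width: 0.103
```

```bash
python3 - <<'E'
from tgt import *
import pickle
o=robot.get_obs();print(np.round(o["tool_pos"],4),np.round(o["contact_force"],1),np.round(o["moment"],2))
p=robot.capture("side");save(p,"s10",(120,220,300,355));pickle.dump((dict(p),o),open("s10.pkl","wb"))
p=robot.capture("wrist");save(p,"w11");pickle.dump((dict(p),o),open("w11.pkl","wb"))
for g in (.006,.008,.010):
  for al in (84,86,88):
    R,t=chartpose(o,al,g,.0025);L=np.radians(45);ft=np.array([.035-.116*np.cos(L),0,.0135+.116*np.sin(L)])
    print(g,al,"bottom",np.round(R@[-.075,0,.01]+t,4),"foot z",np.round((R@ft+t)[2],4))
E
```

```text
[0.4999 0.336  0.1792] [-1.  -1.   1.5] [ 0.07  0.53 -0.02]
0.006 84 bottom [ 0.542   0.3196 -0.0014] foot z 0.0067
0.006 86 bottom [5.479e-01 3.169e-01 4.000e-04] foot z 0.0053
0.006 88 bottom [0.5537 0.3142 0.0024] foot z 0.0041
0.008 84 bottom [5.414e-01 3.199e-01 5.000e-04] foot z 0.0086
0.008 86 bottom [0.5473 0.3172 0.0023] foot z 0.0072
0.008 88 bottom [0.5531 0.3145 0.0043] foot z 0.006
0.01 84 bottom [0.5408 0.3202 0.0024] foot z 0.0105
0.01 86 bottom [0.5467 0.3175 0.0042] foot z 0.0091
0.01 88 bottom [0.5525 0.3148 0.0062] foot z 0.0079
```

View pics/s10.png

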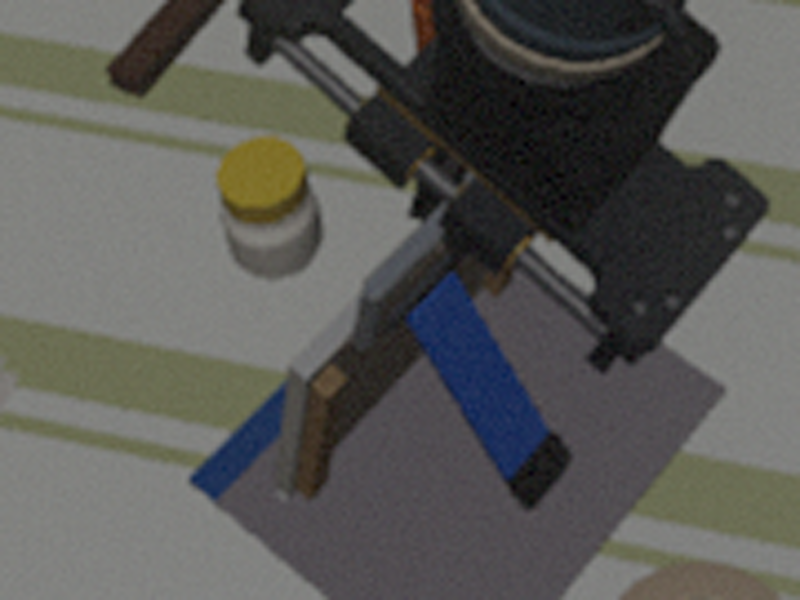

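View pics/w11.png

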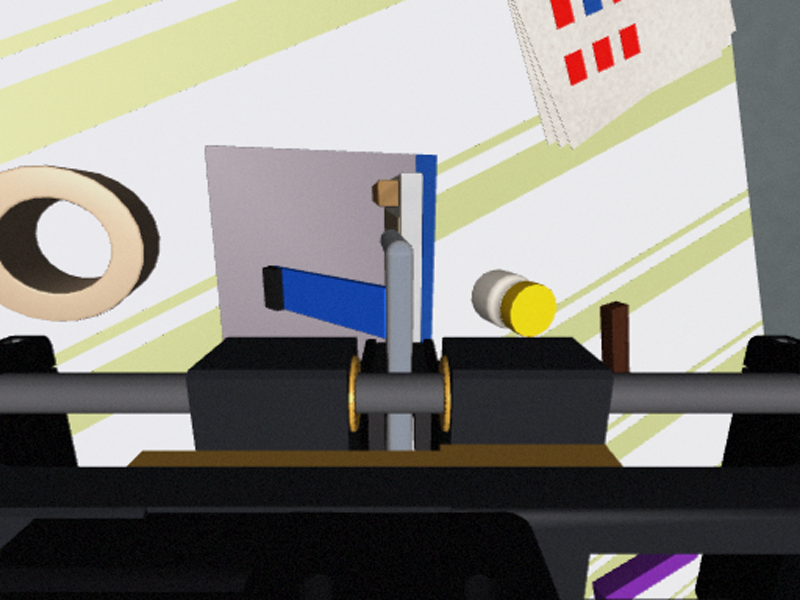

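Emit:
send_rows --pt "0 0 0 0 0 0" --pt "0 0 0 0 0 0" --pt "-0.0003 0.001 0 0 0 0" --pt "-0.0003 0.001 0 0 0 0" --fingers 0 --grip_force 3

```text
time: 25.48
tool_pos: [0.5, 0.3362, 0.1788]
orientation: [[0.859, 0.296, 0.417], [-0.394, -0.135, 0.909], [0.325, -0.946, 0.001]]
contact_force: [-1.5, 0.3, 4.7]
width: 0.111
```

Emit:
send_rows --pt "0 0 0 0 0 0" --pt "0 0 0 0 0 0" --pt "0 0 0 0 0 0" --pt "0 0 0 0 0 0" --fingers 0.17

```text
time: 25.98
tool_pos: [0.5, 0.3357, 0.1781]
orientation: [[0.86, 0.295, 0.417], [-0.395, -0.135, 0.909], [0.325, -0.946, 0.0]]
contact_force: [0.1, 0.7, 0.4]
width: 0.168
```

```bash
python3 - <<'E'
from tgt import *
o=robot.get_obs();print(np.round(o["tool_pos"],4),np.round(o["contact_force"],1),np.round(o["moment"],2))
p=robot.capture("wrist");save(p,"w12")
E
```

```text
[0.5    0.3357 0.1781] [0.1 0.7 0.4] [ 0.14  0.31 -0.04]
```

View pics/w12.png

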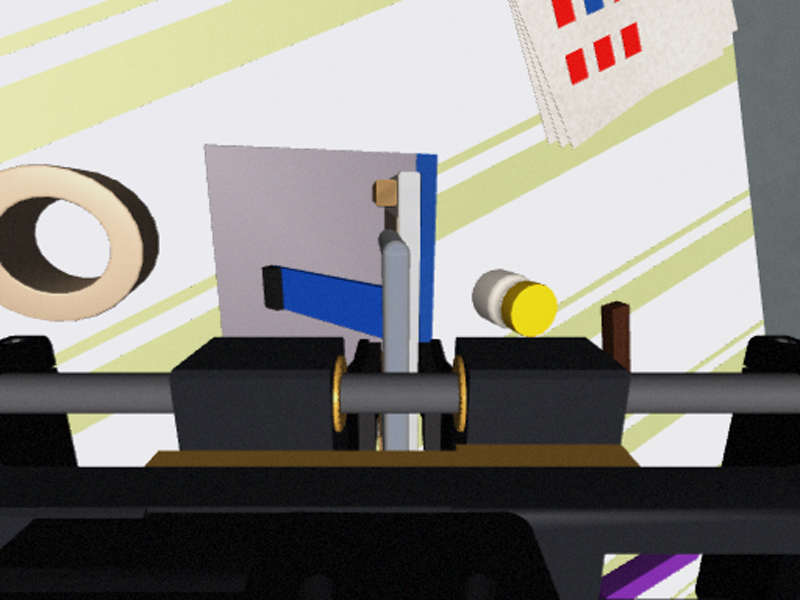

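Emit:
send_rows --pt "0 0 0 0 0 0" --pt "0 0 0 0 0 0" --pt "0 0 0 0 0 0" --pt "0 -0.03 0 0 0 0" --pt "0 -0.07 0 0 0 0" --pt "0 -0.14 0 0 0 0" --pt "0 -0.25 0 0 0 0" --pt "0 -0.25 0 0 0 0" --fingers 0.38

```text
time: 27.02
tool_pos: [0.4619, 0.357, 0.3029]
orientation: [[0.859, 0.303, 0.413], [-0.393, -0.127, 0.911], [0.328, -0.944, 0.011]]
contact_force: [-0.3, -0.7, -0.0]
width: 0.377
```

```bash
python3 - <<'E'
from tgt import *
import pickle
o=robot.get_obs();print(np.round(o["tool_pos"],4),np.round(o["contact_force"],1))
p=robot.capture("side");save(p,"s11",(80,140,340,384));pickle.dump((dict(p),o),open("s11.pkl","wb"))
p=robot.capture("wrist");save(p,"w13");pickle.dump((dict(p),o),open("w13.pkl","wb"))
p=robot.capture("top");save(p,"t13")
E
```

```text
[0.4619 0.357  0.3029] [-0.3 -0.7 -0. ]
```

View pics/s11.png

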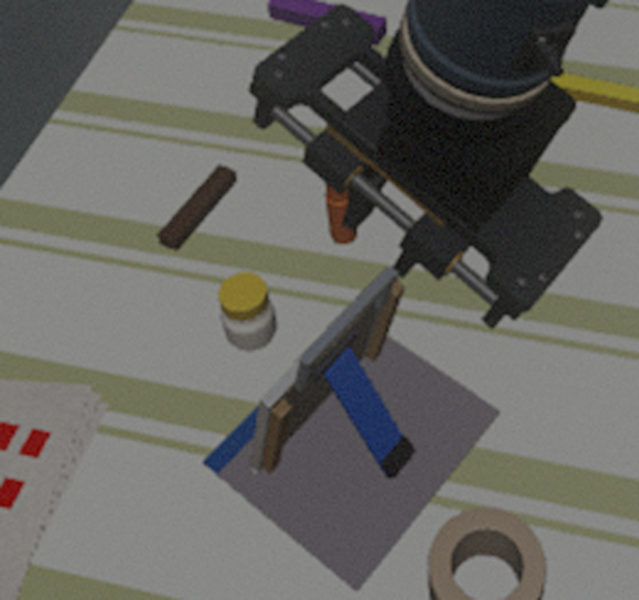

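View pics/w13.png

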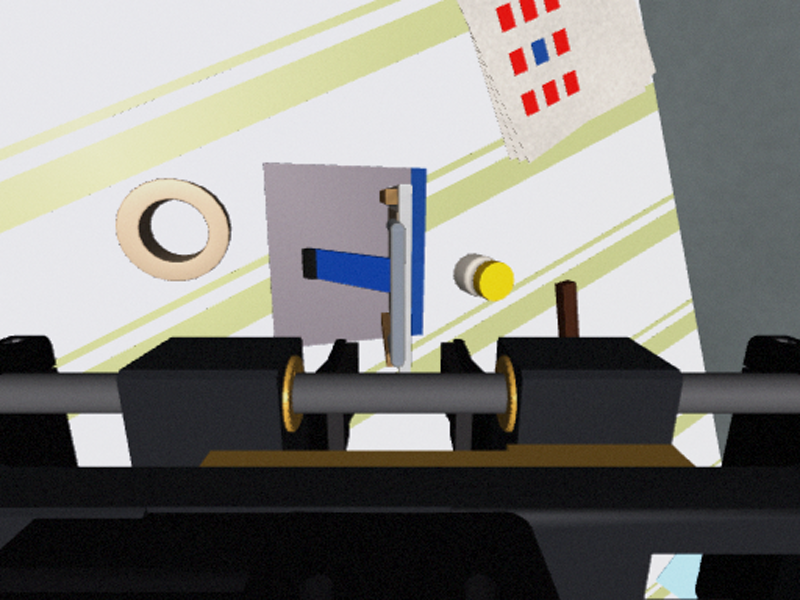

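View pics/t13.png

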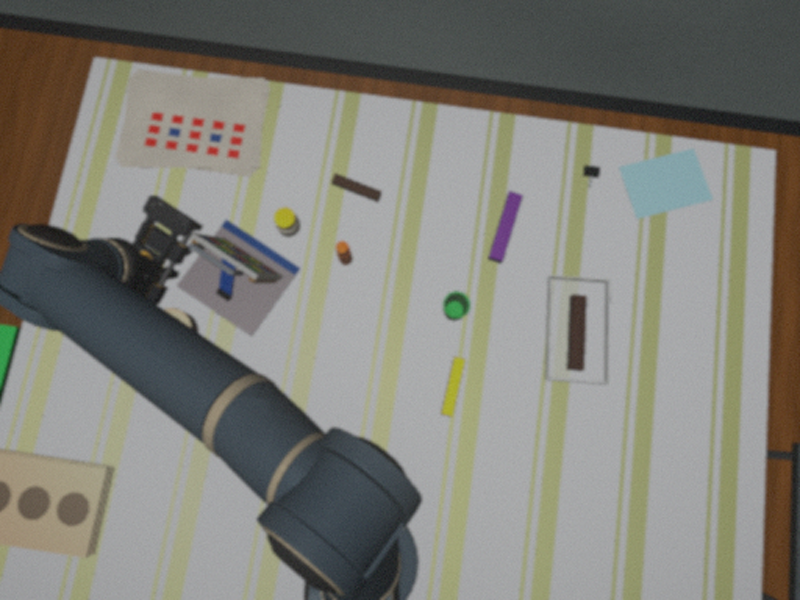

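```bash
python3 - <<'E'
from tgt import *
import pickle
line=np.array([.548,.3165,.003]);l=np.radians(15)
X=-mx*np.sin(l)+np.array([0,0,np.cos(l)]);Z=-mx*np.cos(l)-np.array([0,0,np.sin(l)]);Y=np.cross(Z,X);R=np.stack([X,Y,Z],1)
t=line-R@[-.075,0,.01];L=np.radians(45);ft=np.array([.035-.116*np.cos(L),0,.0135+.116*np.sin(L)])
P={"foot+":ft+[0,.015,0],"foot-":ft-[0,.015,0],"top+z0":[.075,.075,0],"bot+z10":[-.075,.075,.01],"bot+z0":[-.075,.075,0],"bar+":[.117,.045,.014],"bar-":[.117,-.045,.014]}
for f,off,s in (("w13",(0,0),1/.64),("s11",(80,140),600/244)):
    p,o=pickle.load(open(f+".pkl","rb"))
    print(f,{k:np.round((proj(p,R@np.array(v,float)+t,o)-off)*s).astype(int).tolist() for k,v in P.items()})
E
```

```text
w13 {'foot+': [310, 249], 'foot-': [312, 278], 'top+z0': [416, 187], 'bot+z10': [391, 190], 'bot+z0': [400, 190], 'bar+': [401, 232], 'bar-': [400, 360]}
s11 {'foot+': [385, 476], 'foot-': [408, 448], 'top+z0': [256, 397], 'bot+z10': [255, 471], 'bot+z0': [246, 463], 'bar+': [305, 357], 'bar-': [387, 273]}
```

```bash
python3 -c "
from H import *
print(robot.sign_off(), robot.get_obs()['time'])"
```

```text
the job is handed in; nothing more can be done
the job is handed in; nothing more can be done
```

I laid the bar flat in the tray, opened the blue leg and stood the chart on the mat, then handed the job in. The robot's clock stood at about 27 s of the 72 s allowed, and the hand-in gives no verdict.

- **Bar:** the wrist and top pictures show the larger dark bar lying flat and centred in the tray.
- **Leg:** I rotated the grip block to about 46°. The side picture showed the foot where a 45° leg should be, near enough to count as fully open.
- **Chart:** the last side and wrist pictures match a model of the chart standing on the line's middle, leaning back 15°, to within about 5 mm. Its face looks over the blue edge and the foot is on the half of the mat away from it. I compared these points by eye with the projected model; I did not run a separate pose fit.
- **Landing:** the highest upward wrist force at the readings during set-down was about 5 N (the force was read only at the end of each move, so a brief peak would not show).
- **Other objects:** the glue stick, pot and jar looked unmoved in the last top view. The arm partly hid the core there, but it looked upright and in place in the wrist view.
- **What disagreed:** the chart sagged about 2° in the grip while I carried it, so I tilted the tool 2° more before setting it down. Lifting it off the table also pressed it onto the table with about 15 N for a moment.

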